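# Move a hanging slide rack from the staining stand to the drying stand

### The job

The microscope slide rack hangs by its crossbar in the notches of the two hook arms of the blue staining stand. Lift it out over the front lips, carry it hanging level and without ever setting it down to the green drying stand, lay its crossbar lightly on that stand's two arms and slide it back with little force until it drops fully into both notches, then let go of it there. The slides are glass: never push, jam or knock the rack against either stand, and leave the jar and the bottles undisturbed.

Things in the scene. Friction and masses are not known exactly. Their poses are not given: they have to be found in the camera images.
- slide_rack: Loose steel rack with 4 glass slides, 0.15 to 0.31 kg. Origin: centre of its crossbar (8 mm thick, 72 mm long along y; 16 mm collars, outside the arms, at y = 30 to 34 mm either side); z up; x as the arms' x. A stem 8 mm thick runs down to a box 52 x 94 mm (x, y), 58 to 105 mm below the origin. Origin height: hung in notches 186 mm, lying on ledges 194 mm; 199 to 230 mm passes the lips, box clear under the arms.
- rack_grip (a point): Where to pinch the rack: on its black ribbed tab, 48 mm above the crossbar's axis. The tab is 12 mm thick (rack x), 28 mm wide (rack y), and reaches from 20 to 64 mm above the axis. Pinch it across its 12 mm thickness. Axes as the rack's.
- staining_stand: Blue fixed stand that the rack hangs on at first. Origin on the table straight below its notches; x along its two hook arms, from their open front ends (robot side) back to the post; z up. Base 210 x 140 mm, drip tray rim 18 mm high. Post and clamp head (top 197 mm) 90 to 120 mm behind the origin. The arms are formed as on the drying stand.
- staining_notch (a point): Point midway between the two notches of the blue stand, 186 mm above its origin, where the crossbar's centre hangs at the start (up to 3 mm aside along y). Axes as the stand's.
- drying_stand: Green fixed stand, axes and sizes as the blue one. Two arms, 8 mm wide, at y = -19 and +19 mm, top at 190, underside at 174 mm. From the notch middle: front lip -75 to -69 mm, 5 mm high; flat ledge to -7; notch -7 to +7, 8 mm deep; then a rear shoulder 6 mm above the ledge. The fork is adjustable: its notches lie anywhere at x = -20 to +20 mm, not measured, clamped firm.
- drying_ledge (a point): Point over the green stand's arms, 36 mm in front of its origin and 194 mm up: a crossbar whose centre is put here always lies on the flat ledges, in front of the notches. Slid back (+x) lightly on the ledges it is stopped by the rear shoulder; it is then over the notches, 3 mm behind their middle. Keep forces well under 20 N. Axes as the stand's.
- stain_jar: Glass staining jar with a lid and pink filling, 48 x 48 x 101 mm, standing loose between the stands; origin under its centre, z up. Leave alone.
- dropper_bottle: Pinkish dropper bottle with black teat, 33 mm in diameter, 100 mm tall, standing loose between the stands; origin under its centre, z up. Leave alone.
- oil_bottle: Small yellow bottle with black cap, 30 mm in diameter, 72 mm tall, standing loose to the left; origin under its centre, z up. Leave alone.

How it is judged:
On the way:
1. the rack is off the blue staining stand, carried clear of its arms (horizontal distance between slide_rack and staining_stand above 0.085 m and height (world z) of slide_rack above 0.17 m), for 0.2 s.
At the end, for the whole second after the job is handed in: The rack hangs in both notches of the green stand (crossbar axis 182 to 189.5 mm above the table, within 28 mm of the stand's origin along the arms, 12 mm across, parallel to its y within 0.12 rad), upright within 0.12 rad, at rest (under 0.03 m/s), borne by the stand (z of slide_rack in the frame of drying_stand between 0.182 and 0.1895 m and x of slide_rack in the frame of drying_stand between -0.028 and 0.028 m and y of slide_rack in the frame of drying_stand between -0.012 and 0.012 m and angle between the y axis of slide_rack and the y axis of drying_stand, either way round below 0.12 rad and angle between slide_rack's own z axis and vertical below 0.12 rad and linear speed of slide_rack below 0.03 m/s and contact force between slide_rack and drying_stand above 0.5 N); the robot touches nothing.
It fails at once if the rack is set down or dropped (crossbar below 150 mm above the table) (height (world z) of slide_rack below 0.15 m).
It fails at once if the rack is tipped more than 0.26 rad (15 degrees) from level (angle between slide_rack's own z axis and vertical above 0.26 rad).
It fails at once if the rack is pressed or knocked against either stand with more than 20 N (contact force between slide_rack and drying_stand above 20 N or contact force between slide_rack and staining_stand above 20 N).
It fails at once if the staining jar or one of the two bottles is moved more than 20 mm or tipped (distance of any of stain_jar, dropper_bottle, oil_bottle from where it was at the start of the episode above 0.02 m or angle between any of stain_jar, dropper_bottle, oil_bottle's own z axis and vertical above 0.3 rad).
It also fails if it takes over 72 s, if anything falls off the work surface, if the arm or the gripper's body presses on something with over 40 N, if the wrist force passes 120 N, or if a joint passes its speed limit or range.

### The arm

A 6-joint arm with a two-finger parallel gripper is mounted at the origin on a cart in front of the work surface, level with it; the furniture and walls round the work are solid. World frame = base frame: x ahead of the robot, y to its left, z up, the work surface at z = 0. Lengths are in m, angles in rad, forces in N, time in s.
With the tool pointing down it reaches from about 0.375 to 0.9 m from the base axis. Payload 3.1 kg.
Tool frame: the origin (TCP) lies at the very end of the fingers, on their centre line; the grasp point (between the pads) lies 19 mm behind it; y points along the fingers, z is the direction in which the jaws open and shut, and the axes are right-handed (so a half turn about y gives the same grasp; the last joint's range is limited). The gripper opens to 87 mm and grips with 3 to 60 N. Pads are 19 mm wide; open, the fingers measure 117 mm over their backs; the gripper's body (75 mm by 190 mm) begins 51 mm behind the grasp point.
Start: joints at [1.087, 0.527, 1.433, -0, 1.181, -0.178], TCP at [0.188, 0.596, 0.223] pointing down, gripper open.
Joint ranges: [-3.08, 3.08], [-0.75, 2.2], [0.22, 2.44], [-1.43, 4.57], [0, 2.65], [-2.85, 2.85]. Speed limits (rad/s): [2.79, 2.79, 3.14, 3.14, 3.14, 3.14].

### API

Orientations are given as a rotation vector (axis times angle).
In Python, from workcell import ctrl, imaging gives the robot as it stands.
- The arm moves only by the tool move_arm, never from a script. Its argument "increments" is a list of rows, each an object of numbers: "x", "y", "z": the shift along the tool's x, y, z in m; "rx", "ry", "rz": the turn, a rotation vector about the tool's x, y, z in degrees; "hand": the opening, from -1 (shut) to 1 (fully open). In form: [{"x": .., "y": .., "z": .., "rx": .., "ry": .., "rz": .., "hand": ..}, ...]. A call has 1 to 12 rows; each row is the pose to reach, as a shift and turn from the pose commanded when the call began, along the tool's axes at that moment; what a row does not reach only later rows make up. A row lasts 1/10 s, in which the tool goes at most 50 mm and 8.59 degrees, less where a joint would pass 70% of its speed; a pose out of reach is approached as far as the arm can. A call with a gripper value outside its range is refused whole. The fingers move at their own pace and stop on an object; the grip force is fixed at half the most. Time passes only in rows, so rows that repeat a pose let the fingers close. It gives the time, the measured TCP pose, the force and the opening at its end, in the units of the state.
- ctrl.get_obs(): the state, without advancing time (a new reading comes with each control period).
- imaging.grab_frame(name): name is "side" or "top"; returns a dict with "frame" (400x640x3 uint8, red, green, blue), "fov_y" (degrees; the focal length in pixels is half the picture's height over the tangent of half this angle, whatever the lens; pixels are square), "cx", "cy" (the principal point, pixels), "k1" (the pictures are not rectified: a ray, as slopes to the right and down, at radius r is drawn at 1 + k1 r^2 times it, then the intrinsics apply), "world_to_cam" (4x4, takes a point from world to camera coordinates). Camera axes: x right, y up, looking along -z (the intrinsics and any distortion apply to the point x, -y, -z); pixel columns grow to the right and rows downward; lengths in m; the calibration is good to about 2 mm. A picture is of the moment at which its call begins. There is no depth.
- ctrl.hand_in(): hands the job in, once; it reports no verdict.
The state is a dict: "time_s": time; "joint_positions": joint angles; "qvel": joint speeds; "joint_efforts": joint torques, N m; "tool_pos": TCP position; "orientation": TCP orientation; "contact_force": force on the tool from outside, world axes, zero at the start; "ft_torque": the same for the moment, N m; "grip_width": finger opening in m.
Only numpy, scipy, OpenCV 4.12 (cv2) and the standard library are available. Lean on these libraries where they do the work, as an engineer would, in place of code of your own. Each camera call takes 0.05 s, during which the arm holds its last target.

## Working session

There is one attempt and no reset: what is moved stays moved. The work goes in short steps, Python scripts to look and compute and a tool call to move; the robot and the scene stay as the last step left them, time stands still between calls to the robot, and variables do not carry over. Pictures are saved under pics/ and viewed, and the job is handed in when it is done.

Besides the shell and the picture viewer there is one more tool, called after "Request:" as a command line: name --argument value ..., lists and objects as JSON in quotes. move_arm: Moves the arm, as the interface text tells. Its arguments: {"type":"object","properties":{"increments":{"type":"array","items":{"type":"object","properties":{"x":{"type":"number"},"y":{"type":"number"},"z":{"type":"number"},"rx":{"type":"number"},"ry":{"type":"number"},"rz":{"type":"number"},"hand":{"type":"number"}}}}},"required":["increments"]}

```bash
ls; mkdir -p pics
cat > h.py <<'E'
import numpy as np, cv2
from workcell import ctrl, imaging
E
python3 - <<'E'
from h import *
o=ctrl.get_obs()
print(o)
for n in("side","top"):
    f=imaging.grab_frame(n)
    cv2.imwrite(f"pics/{n}0.png",f["frame"][:,:,::-1])
    np.save(f"{n}0.npy",f,allow_pickle=True)
    print({k:v for k,v in f.items() if k!="frame"})
E
```

```text
pics
{'time_s': 0.0, 'joint_positions': array([ 1.08648319e+00,  5.28515542e-01,  1.43391532e+00,  2.86064946e-05,
        1.18137425e+00, -1.78502749e-01]), 'qvel': array([-0.00269526,  0.00127069, -0.00116768,  0.0004862 , -0.00225577,
        0.0005014 ]), 'joint_efforts': array([-2.78651743e-03, -4.40046465e+01, -1.76594138e+01,  6.31056377e-02,
        5.84048009e-02, -1.71260003e-04]), 'tool_pos': array([0.18778402, 0.59535145, 0.22153715]), 'orientation': array([-1.55952367,  0.24067791, -0.23950376]), 'contact_force': array([0.42149741, 0.48462959, 0.4209915 ]), 'ft_torque': array([-0.03016754,  0.02499768,  0.02790055]), 'grip_width': 0.08711580292852336}
{'fov_y': 52.228356519111, 'cx': 323.1291268550122, 'cy': 192.92474422001519, 'k1': -0.07252773868600537, 'world_to_cam': array([[ 0.98769642, -0.15613243,  0.00885746, -0.53269538],
       [ 0.09966738,  0.67212081,  0.73370296, -0.21318252],
       [-0.12050811, -0.72379298,  0.67941262, -0.99685634],
       [ 0.        ,  0.        ,  0.        ,  1.        ]])}
{'fov_y': 47.139978588437316, 'cx': 318.93419848542345, 'cy': 196.11525164160443, 'k1': -0.02689082225591569, 'world_to_cam': array([[-0.01620298, -0.99970477,  0.01810613,  0.0658983 ],
       [ 0.99582949, -0.01450882,  0.09007283, -0.58031182],
       [-0.08978353,  0.01949007,  0.99577058, -1.20822494],
       [ 0.        ,  0.        ,  0.        ,  1.        ]])}
```

View pics/side0.png

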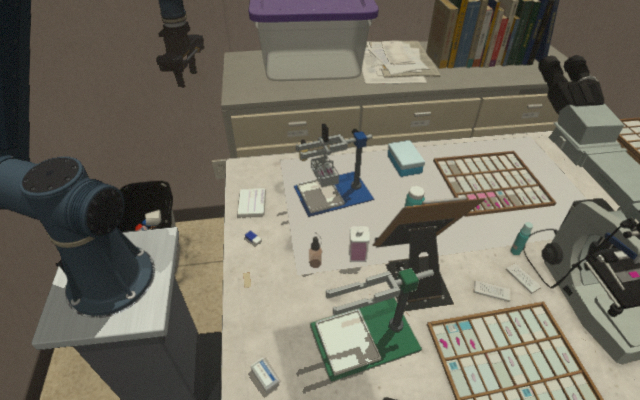

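View pics/top0.png

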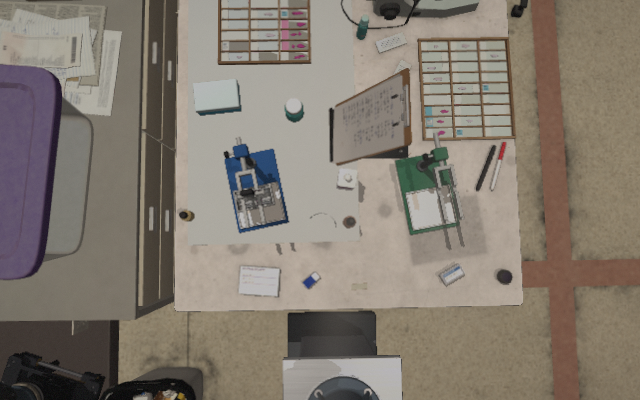

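The side view shows the blue stand with the rack near (330,170) and the green stand near (370,310). In the top view they are near (255,190) and (430,195), with the jar at (347,178) and the dropper bottle at (349,222). I'll enlarge both stands.

Run:
```python
import cv2
a=cv2.imread("pics/top0.png");b=cv2.imread("pics/side0.png")
def crop(im,x,y,w,h,s,n): cv2.imwrite(n,cv2.resize(im[y:y+h,x:x+w],None,fx=s,fy=s,interpolation=cv2.INTER_CUBIC))
crop(a,210,130,100,110,5,"pics/c_tb.png")
crop(a,385,130,100,125,4.7,"pics/c_tg.png")
crop(b,285,115,100,105,5,"pics/c_sb.png")
crop(b,300,255,140,135,4.4,"pics/c_sg.png")
```

```text
(no output)
```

View pics/c_tb.png

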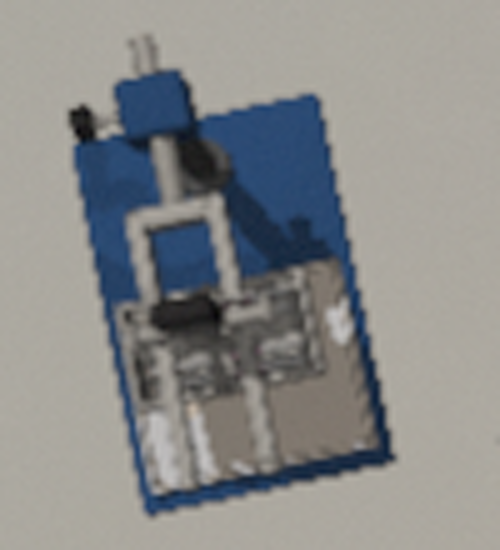

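View pics/c_tg.png

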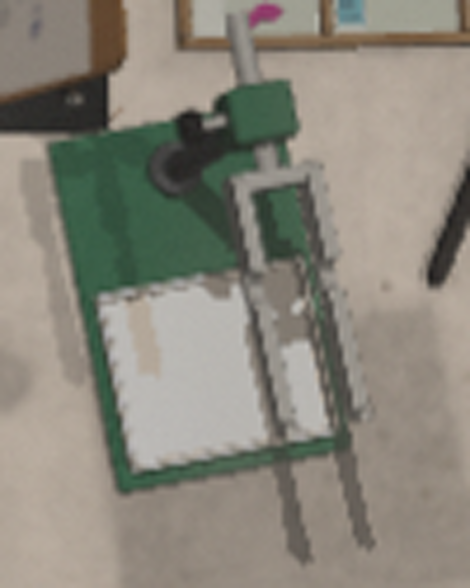

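View pics/c_sb.png

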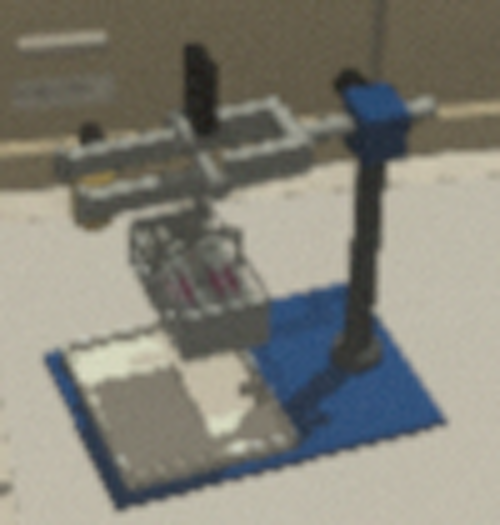

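View pics/c_sg.png

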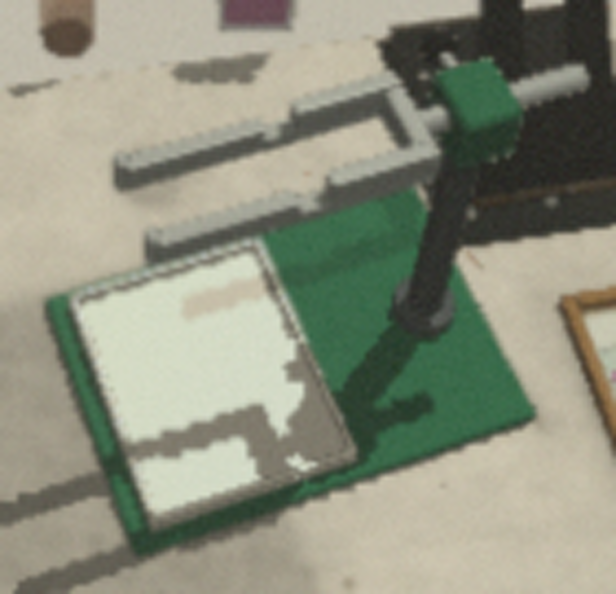

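```bash
cat > h.py <<'E'
import numpy as np, cv2
from workcell import ctrl, imaging
from scipy.spatial.transform import Rotation as R
def load(n): return np.load(n,allow_pickle=True).item()
def K(f):
    h,w=f["frame"].shape[:2]; fl=h/2/np.tan(np.radians(f["fov_y"])/2)
    return np.array([[fl,0,f["cx"]],[0,fl,f["cy"]],[0,0,1.]])
D=lambda f: np.array([f["k1"],0,0,0,0.])
FL=np.diag([1,-1,-1.])
def proj(f,P):
    W=f["world_to_cam"]; Rm=FL@W[:3,:3]; t=FL@W[:3,3]
    return cv2.projectPoints(np.asarray(P,float).reshape(-1,1,3),cv2.Rodrigues(Rm)[0],t,K(f),D(f))[0].reshape(-1,2)
def ray(f,uv):
    n=cv2.undistortPoints(np.asarray(uv,float).reshape(-1,1,2),K(f),D(f)).reshape(-1,2)
    W=f["world_to_cam"]; d=np.c_[n,np.ones(len(n))]@FL@W[:3,:3]
    return -W[:3,:3].T@W[:3,3], d
def plane(f,uv,z):
    c,d=ray(f,uv); z=np.broadcast_to(z,len(d)); return c+d*((z-c[2])/d[:,2])[:,None]
def tri(f1,u1,f2,u2):
    c1,d1=ray(f1,[u1]);c2,d2=ray(f2,[u2]);d1=d1[0];d2=d2[0]
    s=np.linalg.lstsq(np.c_[d1,-d2],c2-c1,rcond=None)[0]
    a=c1+s[0]*d1;b=c2+s[1]*d2
    return (a+b)/2,np.linalg.norm(a-b)
def unc(uv,x,y,s): return (np.asarray(uv,float)+.5)/s-.5+[x,y]
E
python3 - <<'E'
from h import *
np.set_printoptions(precision=4,suppress=True)
t=load("top0.npy");s=load("side0.npy")
TB=lambda p:unc(p,210,130,5); TG=lambda p:unc(p,385,130,4.7); SB=lambda p:unc(p,285,115,5); SG=lambda p:unc(p,300,255,4.4)
def pr(n,f,uv,z): print(n,plane(f,uv,z).tolist() if 0 else np.round(plane(f,uv,z),4)[:,:2].tolist())
pr("green base corners top",t,TG([(48,145),(235,105),(345,440),(122,492)]),0.01)
pr("green base side (FL,FR,BR,BL..)",s,SG([(48,300),(140,552),(533,415)]),0.01)
pr("green notch top L,R",t,TG([(255,275),(335,262)]),0.19)
pr("green notch side L,R",s,SG([(275,130),(315,203)]),0.186)
pr("green front top L,R",t,TG([(285,430),(360,412)]),0.195)
pr("green front side L,R",s,SG([(118,160),(150,238)]),0.195)
pr("green rear top outer",t,TG([(235,178),(322,163)]),0.196)
pr("blue base top",t,TB([(78,143),(317,95),(392,458),(152,513)]),0.01)
pr("blue base side FL,FR,BR",s,SB([(47,355),(118,505),(445,420)]),0.01)
pr("blue front top L,R",t,TB([(183,485),(265,465)]),0.195)
pr("blue front side L,R",s,SB([(62,155),(88,198)]),0.195)
pr("blue rear corners",t,TB([(130,212),(222,195)]),0.196)
pr("tab top",t,TB([(187,313)]),0.25); pr("tab side top",s,SB([(198,50)]),0.25)
print(tri(t,TB([(187,313)])[0],s,SB([(198,50)])[0]))
o=ctrl.get_obs(); print(R.from_rotvec(o["orientation"]).as_matrix())
E
```

```text
green base corners top [[0.6783, -0.1541], [0.7007, -0.2655], [0.5027, -0.3223], [0.4749, -0.1908]]
green base side (FL,FR,BR,BL..) [[0.4796, -0.1969], [0.5039, -0.331], [0.7043, -0.2956]]
green notch top L,R [[0.5812, -0.222], [0.5872, -0.2627]]
green notch side L,R [[0.5765, -0.2298], [0.5849, -0.2681]]
green front top L,R [[0.5034, -0.2325], [0.5117, -0.2704]]
green front side L,R [[0.5058, -0.2405], [0.5126, -0.2792]]
green rear top outer [[0.6294, -0.2122], [0.6364, -0.2564]]
blue base top [[0.6907, 0.3118], [0.7156, 0.1808], [0.5157, 0.1416], [0.4879, 0.2714]]
blue base side FL,FR,BR [[0.4915, 0.2666], [0.5179, 0.1344], [0.7177, 0.1749]]
blue front top L,R [[0.498, 0.2288], [0.5066, 0.1911]]
blue front side L,R [[0.5016, 0.2169], [0.5108, 0.1776]]
blue rear corners [[0.625, 0.253], [0.6324, 0.2103]]
tab top [[0.572, 0.2192]]
tab side top [[0.5752, 0.2231]]
(array([0.573 , 0.2187, 0.2529]), np.float64(0.0027594282904986143))
[[ 0.9536 -0.0009  0.3011]
 [-0.3011 -0.0017  0.9536]
 [-0.0003 -1.     -0.0019]]
```

```bash
cat > ov.py <<'E'
from h import *
def arms(x,y,yaw,zoff=0,back=90):
    """polylines of arm profile, notch middle at x,y"""
    c,s=np.cos(yaw),np.sin(yaw); L=[]
    prof=[(-75,174),(-75,195),(-69,195),(-69,190),(-7,190),(-7,182),(7,182),(7,196),(50,196)]
    for yy in(-23,-15,15,23):
        L.append(np.array([[x+(c*a-s*yy)/1e3,y+(s*a+c*yy)/1e3,z/1e3] for a,z in prof]))
    return L
def rackl(x,y,yaw,z=.186):
    c,s=np.cos(yaw),np.sin(yaw); T=lambda a,b,h:[x+(c*a-s*b)/1e3,y+(s*a+c*b)/1e3,z+h/1e3]
    L=[[T(0,-36,0),T(0,36,0)]]
    for h in(20,64): L.append([T(a,b,h) for a,b in((-6,-14),(6,-14),(6,14),(-6,14),(-6,-14))])
    for h in(-58,-105): L.append([T(a,b,h) for a,b in((-26,-47),(26,-47),(26,47),(-26,47),(-26,-47))])
    return [np.array(l) for l in L]
def show(f,lines,x,y,w,h,sc,name,cols=None):
    im=cv2.resize(f["frame"][y:y+h,x:x+w,::-1],None,fx=sc,fy=sc,interpolation=cv2.INTER_CUBIC)
    for i,l in enumerate(lines):
        p=(proj(f,l)-[x,y]+.5)*sc-.5
        cv2.polylines(im,[np.round(p*8).astype(np.int32)],False,cols[i] if cols else (0,0,255),1,cv2.LINE_AA,3)
    return im
def pair(t,s,lines,ct,cs,name,cols=None):
    a=show(t,lines,*ct,"",cols);b=show(s,lines,*cs,"",cols)
    H=max(a.shape[0],b.shape[0]); g=lambda i:cv2.copyMakeBorder(i,0,H-i.shape[0],0,0,cv2.BORDER_CONSTANT)
    cv2.imwrite(name,np.hstack([g(a),g(b)]))
E
python3 - <<'E'
from ov import *
t=load("top0.npy");s=load("side0.npy")
pair(t,s,arms(.583,-.2455,.178),(425,150,45,90,6),(315,265,95,70,5.3),"pics/ovg1.png")
pair(t,s,arms(.575,.221,.197)+rackl(.575,.221,.197),(225,160,55,80,6),(292,118,75,75,6),"pics/ovb1.png",[(0,0,255)]*4+[(0,255,255)]*5)
E
```

```text
(no output)
```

View pics/ovg1.png

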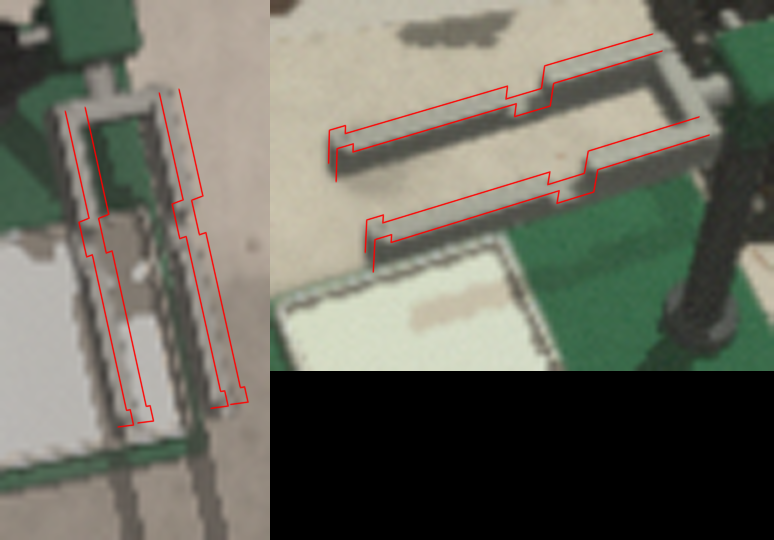

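View pics/ovb1.png

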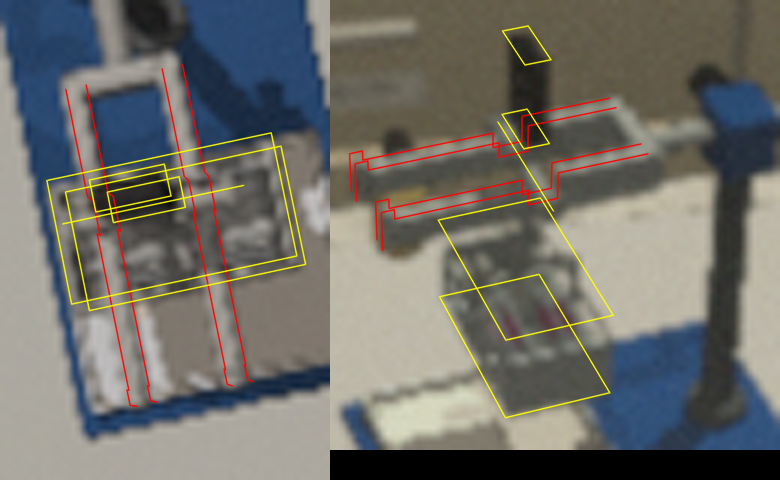

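The overlays roughly fit: on green, the side view fits and the top view is about 1 px off. On blue, the arm fronts in the side view sit about 2 px lower than the model. I'll refine using larger crops.

Run:
```python
from ov import *
t=load("top0.npy");s=load("side0.npy")
def sv(f,x,y,w,h,sc,n):
    im=show(f,[],x,y,w,h,sc,"")
    for i in range(0,w,5):
        cv2.line(im,(int(i*sc),0),(int(i*sc),6 if i%10 else 14),(0,0,255),1); 
        if i%10==0: cv2.putText(im,str(x+i),(int(i*sc)+2,12),0,.4,(0,0,255),1)
    for i in range(0,h,5):
        cv2.line(im,(0,int(i*sc)),(6 if i%10 else 14,int(i*sc)),(0,0,255),1)
        if i%10==0: cv2.putText(im,str(y+i),(2,int(i*sc)+12),0,.4,(0,0,255),1)
    cv2.imwrite(n,im)
sv(s,290,120,75,45,10,"pics/b1.png"); sv(t,230,158,45,75,8,"pics/b2.png")
sv(s,322,265,80,50,10,"pics/g1.png"); sv(t,425,160,45,75,8,"pics/g2.png")
```

```text
(no output)
```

View pics/b1.png

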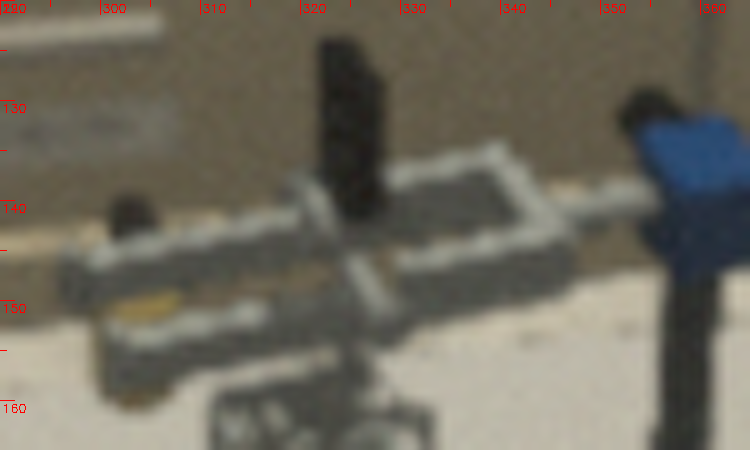

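View pics/b2.png

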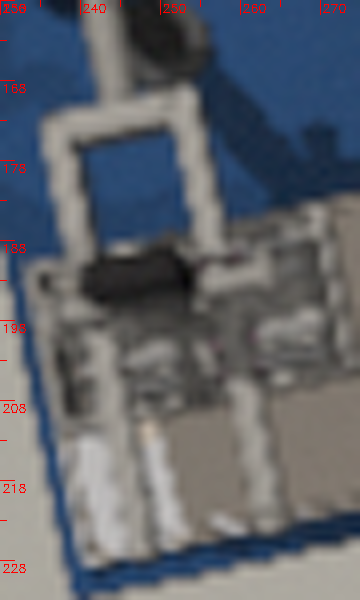

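View pics/g1.png

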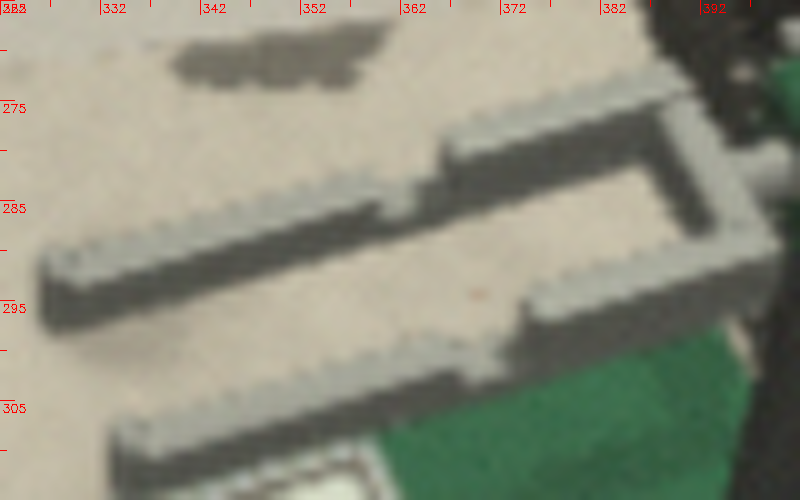

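View pics/g2.png

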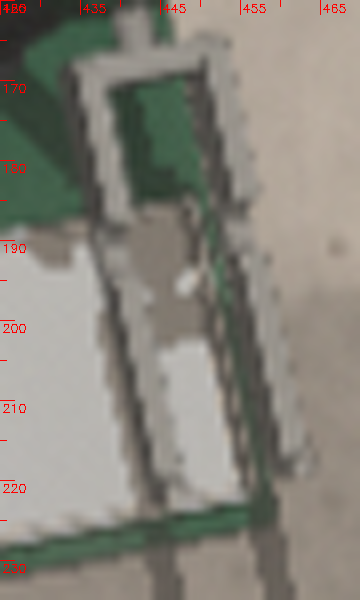

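```bash
cat > fit.py <<'E'
from ov import *
from scipy.optimize import least_squares
np.set_printoptions(precision=4,suppress=True)
t=load("top0.npy");s=load("side0.npy")
def P(p,q):
    x,y,w=p; a,b,z=np.array(q)/1e3; return [x+np.cos(w)*a-np.sin(w)*b,y+np.sin(w)*a+np.cos(w)*b,z]
def fit(pts,mids,p0):
    def res(p):
        r=[]
        for f,uv,q in pts: r+=list(proj(f,[P(p,q)])[0]-uv)
        for f,uv,z in mids: # col of centreline at given row: ray to plane, lateral dist in px (~2.5mm)
            w=plane(f,[uv],z/1e3)[0]; r.append((-np.sin(p[2])*(w[0]-p[0])+np.cos(p[2])*(w[1]-p[1]))/.0025*2)
        return np.array(r)
    o=least_squares(res,p0,loss="soft_l1"); print(o.x); print(res(o.x)); return o.x
gs=[(s,(375,295.8),(7,-23,196)),(s,(374.5,293.5),(7,-15,196)),(s,(367,280.5),(7,15,196)),(s,(366.3,278.8),(7,23,196)),(s,(326.2,290.8),(-75,23,195)),(s,(327,298),(-75,15,174)),(s,(333.2,308),(-75,-15,195)),(s,(368.5,302.5),(-7,-23,190)),(s,(360.3,285.8),(-7,15,190))]
gt=[(t,(463.5,217.6),(-75,-23,195)),(t,(460.4,219.4),(-75,-15,195)),(t,(438.9,186),(7,15,196)),(t,(454.5,185),(7,-19,196))]
gm=[(t,(445.9,180.8),196),(t,(452.35,213.3),190)]
print("green");[fit(a,b,[.583,-.245,.178]) for a,b in((gs,[]),(gt,gm),(gs+gt,gm))]
bs=[(s,(296,144.3),(-75,23,195)),(s,(298.7,145.8),(-75,15,195)),(s,(299.6,152.1),(-75,-15,195)),(s,(302.6,153.6),(-75,-23,195)),(s,(319,137.6),(0,36,188)),(s,(329,150.6),(0,-36,188))]
bt=[(t,(247.1,192.3),(0,0,228)),(t,(262.7,223.5),(-75,-19,195)),(t,(246.4,226.3),(-75,19,195))]
bm=[(t,(247.05,182.6),196),(t,(253.3,216.3),190)]
print("blue");[fit(a,b,[.575,.22,.197]) for a,b in((bs,[]),(bt,bm),(bs+bt,bm))]
print("tab tri",tri(t,(247.1,192.3),s,(324.8,132.6)))
E
python3 fit.py
```

```text
green
[ 0.582  -0.2473  0.1955]
[ 1.2156  1.526  -0.1539  0.3172  0.5554  0.5721 -0.4987 -1.0201 -0.8343
 -0.2072 -0.2883  2.3343 -0.4299 -0.4719  0.4628 -1.0881  0.2426 -0.7627]
[ 0.5795 -0.2405  0.1771]
[ 0.2658  0.4461  0.0508 -0.694   1.6862  0.7254  0.139  -1.0137 -0.2751
 -0.4891]
[ 0.5818 -0.2441  0.1662]
[ 0.424   0.258  -0.8197 -0.9696  0.3484 -0.7787 -0.5867 -2.3862 -1.2381
 -2.6809 -0.811  -0.12   -1.467  -2.9366 -0.4005 -2.548  -0.0292 -2.2947
  1.4452 -0.3931  1.2239 -1.5703  3.1997 -0.3452  1.678  -1.9277  3.0482
  2.1621]
blue
[0.5769 0.2225 0.2774]
[-0.482  -0.1843 -2.052  -0.062   1.3891 -0.1297 -0.4249  0.073   0.0926
 -0.5496  1.3886  0.8284]
[0.575  0.2222 0.1699]
[-0.0808 -0.4621  0.0234  0.1032  0.0477  0.3457  0.0291 -0.0225]
[0.5761 0.2224 0.1925]
[-0.8641 -1.5926 -2.6811 -1.4284 -0.1866 -1.3307 -2.2585 -1.0815  0.858
 -0.7353  0.052   1.1437 -0.1419 -0.9619  0.651  -0.7134  0.7468 -0.1057
 -0.3584  1.0224]
tab tri (array([0.5756, 0.2223, 0.2254]), np.float64(0.0026762910677004268))
```

```bash
cat > mv.py <<'E'
from h import *
np.set_printoptions(precision=4,suppress=True)
def shift(x,y,z,jaw,o=None):
    """target TCP world pos, jaw angle (rad) of tool z, pointing straight down -> tool shift & rotvec deg"""
    o=o or ctrl.get_obs(); R0=R.from_rotvec(o["orientation"]); 
    Rt=np.c_[[np.sin(jaw),-np.cos(jaw),0],[0,0,-1],[np.cos(jaw),np.sin(jaw),0]]
    d=R0.inv().apply(np.array([x,y,z])-o["tool_pos"]); r=(R0.inv()*R.from_matrix(Rt)).as_rotvec(degrees=True)
    print("x %.4f y %.4f z %.4f  rx %.2f ry %.2f rz %.2f"%(*d,*r))
def st():
    o=ctrl.get_obs(); M=R.from_rotvec(o["orientation"]).as_matrix()
    print("t %.2f"%o["time_s"],"tcp",o["tool_pos"],"jaw",np.arctan2(M[1,2],M[0,2]),"ydir",M[:,1],"F",o["contact_force"],"grip",o["grip_width"],"q",o["joint_positions"])
E
python3 - <<'E'
from mv import *
st()
shift(.25,.42,.33,np.radians(60)); shift(.5756,.2225,.33,.195)
E
```

```text
t 0.10 tcp [0.1878 0.5954 0.2217] jaw 1.2649772922784441 ydir [-0.0009 -0.0017 -1.    ] F [ 0.3573  0.6631 -0.5718] grip 0.08717858236499054 q [ 1.0865  0.5284  1.4337 -0.      1.1814 -0.1785]
x 0.1121 y -0.1081 z -0.1488  rx 0.11 ry 12.48 rz -0.01
x 0.4820 y -0.1080 z -0.2391  rx 0.11 ry 61.31 rz 0.04
```

Request:
move_arm --increments '[{"x": 0.03, "y": -0.03, "z": -0.04}, {"x": 0.06, "y": -0.06, "z": -0.08, "ry": 4}, {"x": 0.09, "y": -0.09, "z": -0.12, "ry": 8}, {"x": 0.12, "y": -0.108, "z": -0.15, "ry": 14}, {"x": 0.165, "y": -0.108, "z": -0.165, "ry": 22}, {"x": 0.21, "y": -0.108, "z": -0.175, "ry": 30}, {"x": 0.255, "y": -0.108, "z": -0.185, "ry": 38}, {"x": 0.3, "y": -0.108, "z": -0.195, "ry": 46}, {"x": 0.345, "y": -0.108, "z": -0.205, "ry": 54}, {"x": 0.39, "y": -0.108, "z": -0.216, "ry": 61.3}, {"x": 0.435, "y": -0.108, "z": -0.228, "ry": 61.3}, {"x": 0.475, "y": -0.108, "z": -0.237, "ry": 61.3}]'

```text
invalid input at $.increments[0]: expected keys x, y, z, rx, ry, rz, hand
```

Run:
```python
from ov import *; from mv import *
f=imaging.grab_frame("side");t=imaging.grab_frame("top")
np.save("side1.npy",f,allow_pickle=True);np.save("top1.npy",t,allow_pickle=True)
pair(t,f,[],(205,130,80,110,5),(280,50,90,120,4.5),"pics/m1.png")
st(); shift(.5756,.2225,.33,.195)
```

```text
t 0.20 tcp [0.1879 0.5956 0.2219] jaw 1.2650241759776808 ydir [-0.0006 -0.0012 -1.    ] F [ 0.3064 -0.1282 -0.5651] grip 0.08763448306157803 q [ 1.0865  0.5281  1.4334  0.      1.1814 -0.1785]
x 0.4820 y -0.1079 z -0.2392  rx 0.08 ry 61.31 rz 0.03
```

View pics/m1.png

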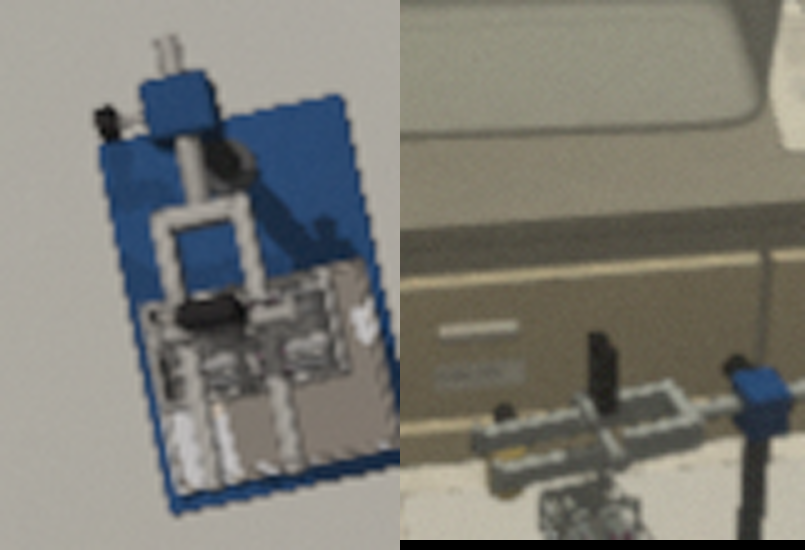

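The call was refused because each row needs all seven keys, so the arm hasn't moved and the views are unchanged. I'll resend it with every key.

Request:
move_arm --increments '[{"x": 0.03, "y": -0.03, "z": -0.04, "rx": 0, "ry": 0, "rz": 0, "hand": 1}, {"x": 0.06, "y": -0.06, "z": -0.08, "rx": 0, "ry": 4, "rz": 0, "hand": 1}, {"x": 0.09, "y": -0.09, "z": -0.12, "rx": 0, "ry": 8, "rz": 0, "hand": 1}, {"x": 0.12, "y": -0.108, "z": -0.15, "rx": 0, "ry": 14, "rz": 0, "hand": 1}, {"x": 0.165, "y": -0.108, "z": -0.165, "rx": 0, "ry": 22, "rz": 0, "hand": 1}, {"x": 0.21, "y": -0.108, "z": -0.175, "rx": 0, "ry": 30, "rz": 0, "hand": 1}, {"x": 0.255, "y": -0.108, "z": -0.185, "rx": 0, "ry": 38, "rz": 0, "hand": 1}, {"x": 0.3, "y": -0.108, "z": -0.195, "rx": 0, "ry": 46, "rz": 0, "hand": 1}, {"x": 0.345, "y": -0.108, "z": -0.205, "rx": 0, "ry": 54, "rz": 0, "hand": 1}, {"x": 0.39, "y": -0.108, "z": -0.216, "rx": 0, "ry": 61.3, "rz": 0, "hand": 1}, {"x": 0.435, "y": -0.108, "z": -0.228, "rx": 0, "ry": 61.3, "rz": 0, "hand": 1}, {"x": 0.475, "y": -0.108, "z": -0.237, "rx": 0, "ry": 61.3, "rz": 0, "hand": 1}]'

```text
time_s: 1.4
tool_pos: [0.5714, 0.2252, 0.3303]
orientation: [-1.295, 1.065, -1.065]
contact_force: [0.1, 0.8, 1.0]
grip_width: 0.0871
```

Run:
```python
from ov import *; from mv import *
f=imaging.grab_frame("side");t=imaging.grab_frame("top")
np.save("side1.npy",f,allow_pickle=True);np.save("top1.npy",t,allow_pickle=True)
pair(t,f,[],(205,130,80,110,5),(280,50,90,120,4.5),"pics/m2.png")
st(); shift(.5756,.2225,.33,.195)
```

```text
t 1.50 tcp [0.5744 0.2235 0.3296] jaw 0.18968315165773192 ydir [ 0.0023 -0.0014 -1.    ] F [-0.5752 -0.5637 -0.9375] grip 0.08713022297563394 q [ 0.1909  0.4168  1.3188 -0.0018  1.404   0.0015]
x 0.0012 y -0.0004 z 0.0010  rx -0.12 ry -0.30 rz 0.10
```

View pics/m2.png

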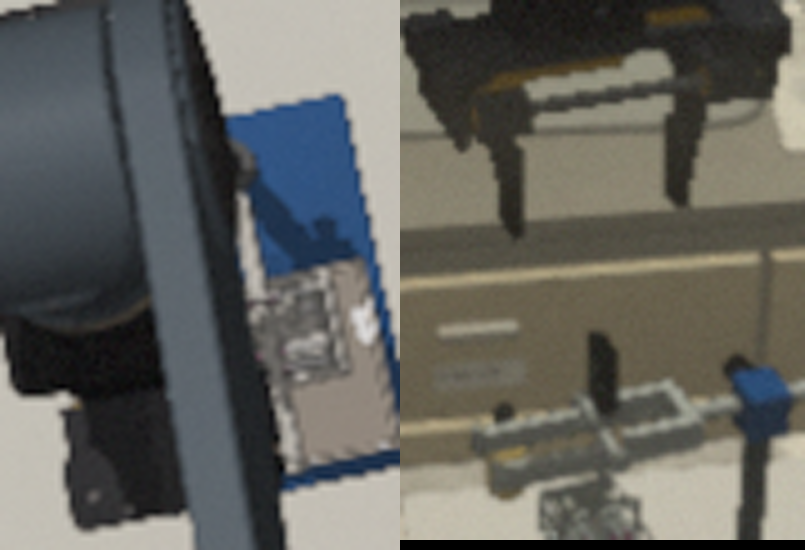

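The open fingers straddle the tab in the side view, with the tips at about (305,103) and (343,96). I'll check them against the projected TCP.

Run:
```python
from ov import *; from mv import *
f=load("side1.npy"); o=ctrl.get_obs(); st()
p=o["tool_pos"]; M=R.from_rotvec(o["orientation"]).as_matrix()
print(proj(f,[p,p+M[:,2]*.0435,p-M[:,2]*.0435,p+M[:,2]*.0585,p-M[:,2]*.0585]))
print("tab ctr predicted",proj(f,[[.5756,.2223,.228],[.5756,.2223,.25]]), proj(load("top0.npy"),[[.5756,.2223,.228]]))
im=show(f,[np.array([p+M[:,2]*a+M[:,0]*b-M[:,1]*c for a,b,c in((-.0435,-.0095,0),(-.0435,.0095,0),(-.0585,.0095,0),(-.0585,-.0095,0),(-.0435,-.0095,0))]),np.array([p+M[:,2]*a+M[:,0]*b-M[:,1]*c for a,b,c in((.0435,-.0095,0),(.0435,.0095,0),(.0585,.0095,0),(.0585,-.0095,0),(.0435,-.0095,0))])]+rackl(.5756,.2223,.197)[:3],295,75,60,80,9,"")
cv2.imwrite("pics/m3.png",im[:,:])
```

```text
t 1.50 tcp [0.5744 0.2235 0.3296] jaw 0.18968315165773192 ydir [ 0.0023 -0.0014 -1.    ] F [-0.5752 -0.5637 -0.9375] grip 0.08713022297563394 q [ 0.1909  0.4168  1.3188 -0.0018  1.404   0.0015]
[[324.1903  97.3523]
 [340.5537  94.4899]
 [307.4546 100.3038]
 [346.11    93.5233]
 [301.5974 101.3426]]
tab ctr predicted [[324.3197 131.8062]
 [324.4111 124.7507]] [[246.9835 191.5724]]
```

View pics/m3.png

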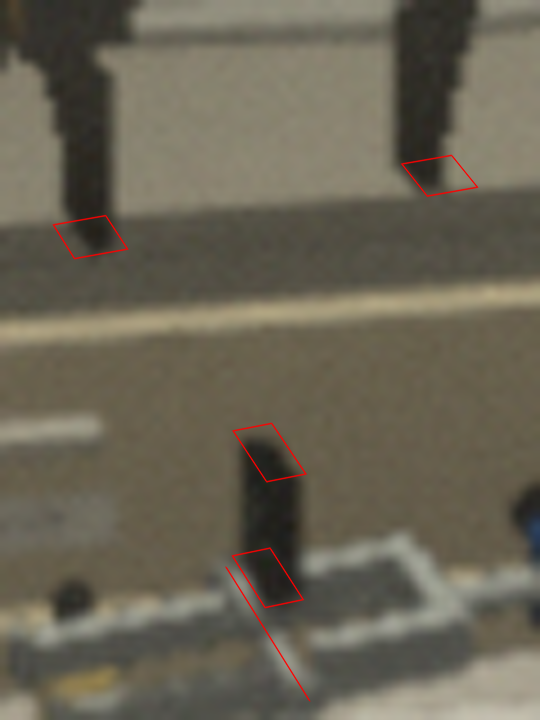

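Request:
move_arm --increments '[{"x": 0.001, "y": 0.02, "z": 0.001, "rx": 0, "ry": -0.3, "rz": 0, "hand": 0.5}, {"x": 0.001, "y": 0.045, "z": 0.001, "rx": 0, "ry": -0.3, "rz": 0, "hand": 0}, {"x": 0.001, "y": 0.07, "z": 0.001, "rx": 0, "ry": -0.3, "rz": 0, "hand": -0.3}, {"x": 0.001, "y": 0.095, "z": 0.001, "rx": 0, "ry": -0.3, "rz": 0, "hand": -0.3}, {"x": 0.001, "y": 0.108, "z": 0.001, "rx": 0, "ry": -0.3, "rz": 0, "hand": -0.3}, {"x": 0.001, "y": 0.1145, "z": 0.001, "rx": 0, "ry": -0.3, "rz": 0, "hand": -0.3}, {"x": 0.001, "y": 0.1145, "z": 0.001, "rx": 0, "ry": -0.3, "rz": 0, "hand": -0.4}, {"x": 0.001, "y": 0.1145, "z": 0.001, "rx": 0, "ry": -0.3, "rz": 0, "hand": -0.4}]'

```text
time_s: 2.3
tool_pos: [0.5716, 0.2265, 0.2171]
orientation: [-1.296, 1.059, -1.061]
contact_force: [-0.3, 0.4, 0.1]
grip_width: 0.0316
```

Run:
```python
from ov import *; from mv import *
f=imaging.grab_frame("side")
np.save("side2.npy",f,allow_pickle=True)
st(); shift(.5756,.2225,.215,.195)
cv2.imwrite("pics/m4.png",show(f,[],295,85,60,65,9,""))
```

```text
t 2.35 tcp [0.5717 0.2265 0.2174] jaw 0.20049522177239182 ydir [ 0.0026  0.0006 -1.    ] F [-0.7924  0.5845 -0.1588] grip 0.029607981464299982 q [ 0.1957  0.5185  1.4664  0.0001  1.154  -0.0048]
x 0.0047 y 0.0024 z 0.0030  rx -0.15 ry 0.31 rz -0.00
```

View pics/m4.png

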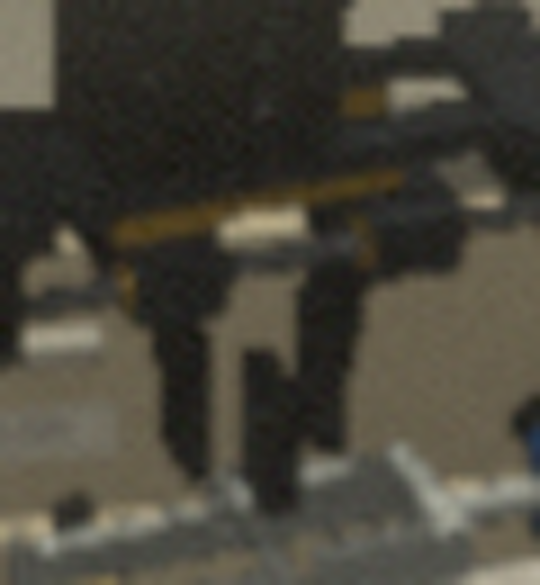

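The arm hadn't settled at the earlier reading, so it sits about 3 mm short along the jaws. In the picture the tab touches the right finger's side, so I'll correct that before closing.

Request:
move_arm --increments '[{"x": 0.0045, "y": 0.001, "z": 0.003, "rx": 0, "ry": 0, "rz": 0, "hand": -0.4}, {"x": 0.0045, "y": 0.0022, "z": 0.003, "rx": 0, "ry": 0, "rz": 0, "hand": -0.4}, {"x": 0.0045, "y": 0.0022, "z": 0.003, "rx": 0, "ry": 0, "rz": 0, "hand": -0.4}, {"x": 0.0045, "y": 0.0022, "z": 0.003, "rx": 0, "ry": 0, "rz": 0, "hand": -0.45}]'

```text
time_s: 2.75
tool_pos: [0.5748, 0.2223, 0.214]
orientation: [-1.297, 1.06, -1.061]
contact_force: [0.2, -0.0, 0.3]
grip_width: 0.0248
```

Run:
```python
from ov import *; from mv import *
f=imaging.grab_frame("side")
st(); shift(.5756,.2225,.215,.195)
cv2.imwrite("pics/m5.png",show(f,[],295,85,60,65,9,""))
```

```text
t 2.80 tcp [0.5747 0.2223 0.2139] jaw 0.2002043553430148 ydir [ 0.  0. -1.] F [-0.3661 -1.0311  0.5998] grip 0.024495677985501466 q [ 0.188   0.5251  1.4647  0.      1.1518 -0.0122]
x 0.0000 y -0.0011 z 0.0009  rx -0.00 ry 0.30 rz -0.00
```

View pics/m5.png

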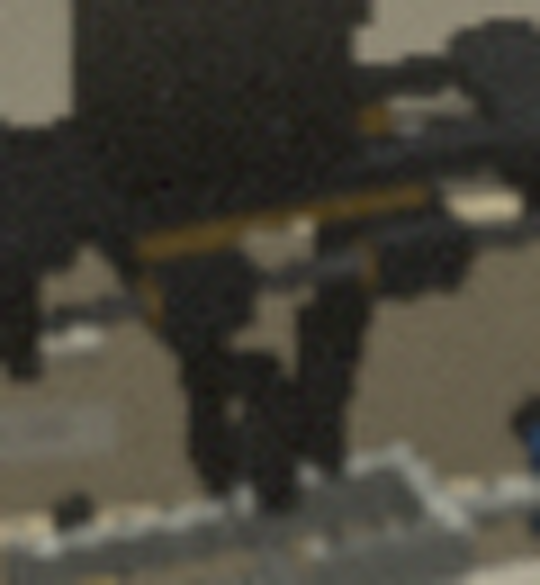

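The tab now sits between the fingers: inner edges at about columns 237 and 300 in the crop, tab centre at about 270. Closing now.

Request:
move_arm --increments '[{"x": 0, "y": 0, "z": 0.0005, "rx": 0, "ry": 0, "rz": 0, "hand": -0.55}, {"x": 0, "y": 0, "z": 0.0005, "rx": 0, "ry": 0, "rz": 0, "hand": -0.63}, {"x": 0, "y": 0, "z": 0.0005, "rx": 0, "ry": 0, "rz": 0, "hand": -0.68}, {"x": 0, "y": 0, "z": 0.0005, "rx": 0, "ry": 0, "rz": 0, "hand": -0.72}, {"x": 0, "y": 0, "z": 0.0005, "rx": 0, "ry": 0, "rz": 0, "hand": -0.78}, {"x": 0, "y": 0, "z": 0.0005, "rx": 0, "ry": 0, "rz": 0, "hand": -1}, {"x": 0, "y": 0, "z": 0.0005, "rx": 0, "ry": 0, "rz": 0, "hand": -1}]'

```text
time_s: 3.5
tool_pos: [0.5751, 0.2225, 0.2138]
orientation: [-1.298, 1.061, -1.06]
contact_force: [-0.5, 1.0, -0.1]
grip_width: 0.012
```

Run:
```python
from ov import *; from mv import *
st()
```

```text
t 3.50 tcp [0.5751 0.2225 0.2138] jaw 0.20033987367056785 ydir [-0.0003 -0.     -1.    ] F [-0.4606  0.9778 -0.1425] grip 0.011983645715623463 q [ 0.1881  0.5258  1.4635  0.      1.1525 -0.0122]
```

Gripped at 12 mm with negligible force. I'll lift 27 mm, which puts the bar at about 213 mm, inside the 199–230 window.

Request:
move_arm --increments '[{"x": 0, "y": -0.003, "z": 0, "rx": 0, "ry": 0, "rz": 0, "hand": -1}, {"x": 0, "y": -0.007, "z": 0, "rx": 0, "ry": 0, "rz": 0, "hand": -1}, {"x": 0, "y": -0.013, "z": 0, "rx": 0, "ry": 0, "rz": 0, "hand": -1}, {"x": 0, "y": -0.02, "z": 0, "rx": 0, "ry": 0, "rz": 0, "hand": -1}, {"x": 0, "y": -0.027, "z": 0, "rx": 0, "ry": 0, "rz": 0, "hand": -1}, {"x": 0, "y": -0.027, "z": 0, "rx": 0, "ry": 0, "rz": 0, "hand": -1}, {"x": 0, "y": -0.027, "z": 0, "rx": 0, "ry": 0, "rz": 0, "hand": -1}]'

```text
time_s: 4.2
tool_pos: [0.5753, 0.2225, 0.2413]
orientation: [-1.297, 1.06, -1.061]
contact_force: [-0.2, -0.3, -1.7]
grip_width: 0.0121
```

Run:
```python
from ov import *; from mv import *
f=imaging.grab_frame("side");st()
o=ctrl.get_obs();p=o["tool_pos"];np.save("side3.npy",f,allow_pickle=True)
cv2.imwrite("pics/m6.png",show(f,rackl(p[0],p[1],.197,p[2]-.029),290,90,75,90,7,""))
```

```text
t 4.25 tcp [0.5751 0.2225 0.2409] jaw 0.20036931958487064 ydir [-0.0001 -0.     -1.    ] F [-0.813  -0.0068 -2.4093] grip 0.011945660268608896 q [ 0.1881  0.4967  1.4342  0.      1.2108 -0.0123]
```

View pics/m6.png

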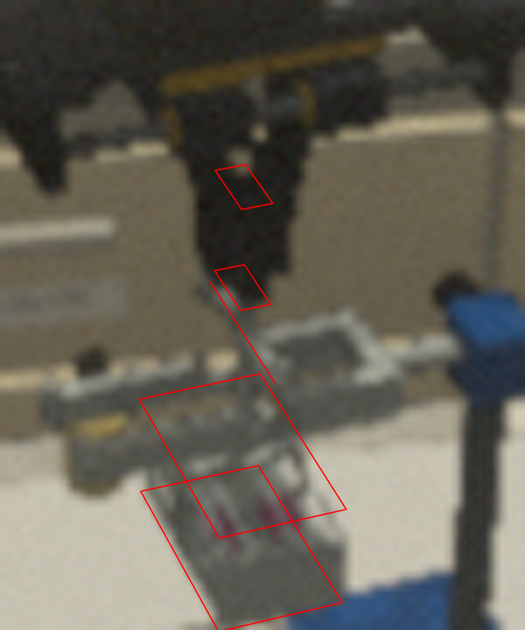

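The rack hangs level at 27 mm lift, matches the model overlay and weighs about 2.4 N. Next I'll draw it out along the arms, toward the front.

Request:
move_arm --increments '[{"x": 0, "y": 0, "z": -0.005, "rx": 0, "ry": 0, "rz": 0, "hand": -1}, {"x": 0, "y": 0, "z": -0.014, "rx": 0, "ry": 0, "rz": 0, "hand": -1}, {"x": 0, "y": 0, "z": -0.026, "rx": 0, "ry": 0, "rz": 0, "hand": -1}, {"x": 0, "y": 0, "z": -0.04, "rx": 0, "ry": 0, "rz": 0, "hand": -1}, {"x": 0, "y": 0, "z": -0.055, "rx": 0, "ry": 0, "rz": 0, "hand": -1}, {"x": 0, "y": 0, "z": -0.07, "rx": 0, "ry": 0, "rz": 0, "hand": -1}, {"x": 0, "y": 0, "z": -0.085, "rx": 0, "ry": 0, "rz": 0, "hand": -1}, {"x": 0, "y": 0, "z": -0.1, "rx": 0, "ry": 0, "rz": 0, "hand": -1}, {"x": 0, "y": 0, "z": -0.112, "rx": 0, "ry": 0, "rz": 0, "hand": -1}, {"x": 0, "y": 0, "z": -0.12, "rx": 0, "ry": 0, "rz": 0, "hand": -1}, {"x": 0, "y": 0, "z": -0.125, "rx": 0, "ry": 0, "rz": 0, "hand": -1}, {"x": 0, "y": 0, "z": -0.125, "rx": 0, "ry": 0, "rz": 0, "hand": -1}]'

```text
time_s: 5.45
tool_pos: [0.4522, 0.1975, 0.241]
orientation: [-1.297, 1.06, -1.06]
contact_force: [-0.4, 0.4, -1.5]
grip_width: 0.0115
```

Run:
```python
from ov import *; from mv import *
f=imaging.grab_frame("side");t=imaging.grab_frame("top");st()
o=ctrl.get_obs();p=o["tool_pos"]
pair(t,f,rackl(p[0],p[1],.2,p[2]-.029),(215,150,80,100,4.5),(270,90,90,100,4.5),"pics/m7.png")
shift(.463,-.266,.29,.18)
t0=load("top0.npy")
print("dropper/jar top", plane(t0,[(349,222),(347,178),(355,178)],.1))
```

```text
t 5.55 tcp [0.4534 0.1977 0.241 ] jaw 0.20023308664772965 ydir [ 0.0012  0.0002 -1.    ] F [-0.0845 -0.5621 -1.8554] grip 0.011963723537183764 q [ 0.1848  0.3275  1.7313  0.      1.0815 -0.0154]
x 0.4563 y -0.0491 z -0.0828  rx -0.07 ry 1.16 rz 0.00
dropper/jar top [[ 0.508  -0.0163  0.1   ]
 [ 0.6197 -0.0136  0.1   ]
 [ 0.6194 -0.034   0.1   ]]
```

View pics/m7.png

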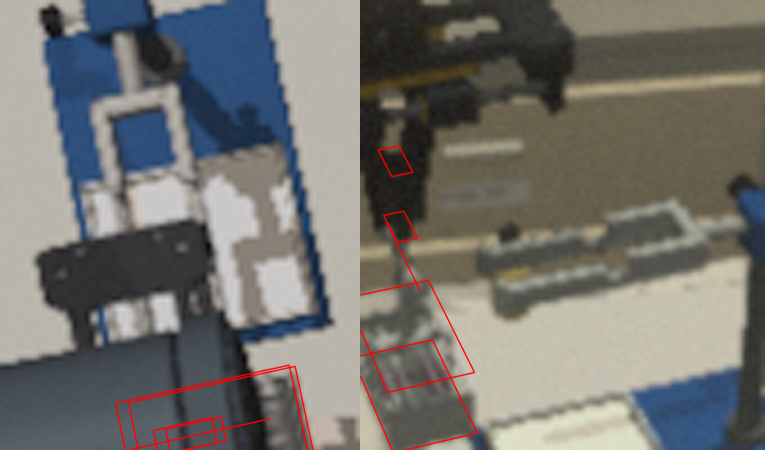

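The rack is clear of the blue arms and level. I'll raise it and carry it across. The dropper top is at (0.508,-0.016), 0.1 m high, and the rack's bottom will pass at about 0.157 m.

Request:
move_arm --increments '[{"x": 0.004, "y": -0.006, "z": -0.001, "rx": 0, "ry": 0, "rz": 0, "hand": -1}, {"x": 0.012, "y": -0.016, "z": -0.002, "rx": 0, "ry": 0, "rz": 0, "hand": -1}, {"x": 0.024, "y": -0.028, "z": -0.004, "rx": 0, "ry": 0, "rz": 0, "hand": -1}, {"x": 0.04, "y": -0.04, "z": -0.007, "rx": 0, "ry": 0, "rz": 0, "hand": -1}, {"x": 0.06, "y": -0.047, "z": -0.011, "rx": 0, "ry": 0, "rz": 0, "hand": -1}, {"x": 0.084, "y": -0.049, "z": -0.015, "rx": 0, "ry": 0, "rz": 0, "hand": -1}, {"x": 0.11, "y": -0.049, "z": -0.02, "rx": 0, "ry": 0, "rz": 0, "hand": -1}, {"x": 0.137, "y": -0.049, "z": -0.025, "rx": 0, "ry": 0, "rz": 0, "hand": -1}, {"x": 0.164, "y": -0.049, "z": -0.03, "rx": 0, "ry": 0, "rz": 0, "hand": -1}, {"x": 0.188, "y": -0.049, "z": -0.034, "rx": 0, "ry": 0, "rz": 0, "hand": -1}, {"x": 0.208, "y": -0.049, "z": -0.038, "rx": 0, "ry": 0, "rz": 0, "hand": -1}, {"x": 0.224, "y": -0.049, "z": -0.041, "rx": 0, "ry": 0, "rz": 0, "hand": -1}]'

```text
time_s: 6.75
tool_pos: [0.4573, -0.0325, 0.2911]
orientation: [-1.296, 1.06, -1.063]
contact_force: [-1.0, -0.2, -1.4]
grip_width: 0.0116
```

Request:
move_arm --increments '[{"x": 0.012, "y": 0, "z": -0.002, "rx": 0, "ry": 0, "rz": 0, "hand": -1}, {"x": 0.028, "y": 0, "z": -0.005, "rx": 0, "ry": 0, "rz": 0, "hand": -1}, {"x": 0.048, "y": 0, "z": -0.009, "rx": 0, "ry": 0, "rz": 0, "hand": -1}, {"x": 0.072, "y": 0, "z": -0.013, "rx": 0, "ry": 0, "rz": 0, "hand": -1}, {"x": 0.098, "y": 0, "z": -0.018, "rx": 0, "ry": 0, "rz": 0, "hand": -1}, {"x": 0.124, "y": 0, "z": -0.023, "rx": 0, "ry": 0, "rz": 0, "hand": -1}, {"x": 0.15, "y": 0, "z": -0.027, "rx": 0, "ry": 0, "rz": 0, "hand": -1}, {"x": 0.174, "y": 0, "z": -0.031, "rx": 0, "ry": -0.5, "rz": 0, "hand": -1}, {"x": 0.194, "y": 0, "z": -0.035, "rx": 0, "ry": 0.5, "rz": 0, "hand": -1}, {"x": 0.21, "y": 0, "z": -0.038, "rx": 0, "ry": 1, "rz": 0, "hand": -1}, {"x": 0.222, "y": 0, "z": -0.04, "rx": 0, "ry": 1, "rz": 0, "hand": -1}, {"x": 0.23, "y": 0, "z": -0.042, "rx": 0, "ry": 1, "rz": 0, "hand": -1}]'

```text
time_s: 7.95
tool_pos: [0.4617, -0.2648, 0.29]
orientation: [-1.29, 1.073, -1.074]
contact_force: [-0.2, 0.5, -2.2]
grip_width: 0.0121
```

Run:
```python
from ov import *; from mv import *
f=imaging.grab_frame("side");t=imaging.grab_frame("top");st()
np.save("side4.npy",f,allow_pickle=True);np.save("top4.npy",t,allow_pickle=True)
o=ctrl.get_obs();p=o["tool_pos"]
pair(t,f,rackl(p[0],p[1],.18,p[2]-.029)+arms(.581,-.244,.18),(400,150,80,110,4.5),(290,200,115,120,4),"pics/m8.png")
```

```text
t 8.05 tcp [ 0.4618 -0.2646  0.2899] jaw 0.18224787212220117 ydir [ 0.0001 -0.0002 -1.    ] F [-0.075   0.5892 -2.3255] grip 0.011877110018308929 q [-0.7305  0.3249  1.5795 -0.0001  1.2369 -0.9127]
```

View pics/m8.png

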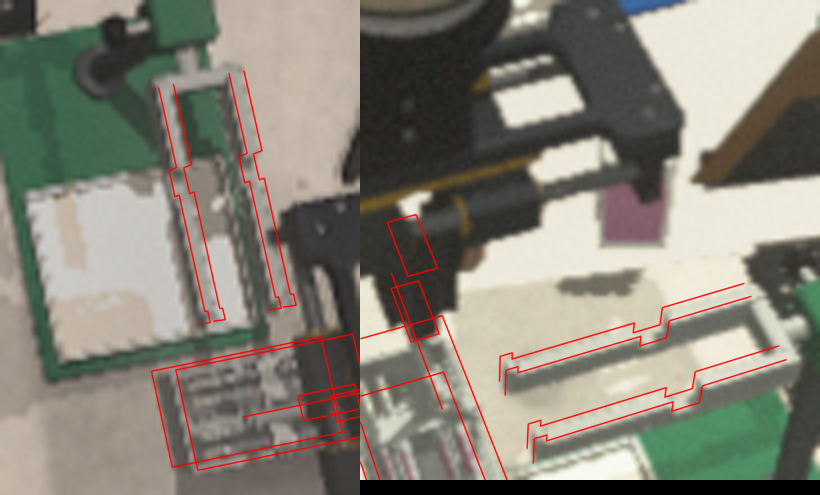

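The rack is in front of the green stand, level, and its outline matches in the top view. The two views still disagree by a few mm on the arms' y, so I'll enlarge both with the held rack as reference.

Run:
```python
from ov import *; from mv import *
f=load("side4.npy");t=load("top4.npy")
p=ctrl.get_obs()["tool_pos"]
r=rackl(p[0],p[1],.18,p[2]-.029)
cv2.imwrite("pics/n1.png",show(t,r+arms(.581,-.244,.18),430,160,50,100,6,""))
cv2.imwrite("pics/n2.png",show(f,r,280,240,60,110,6,""))
cv2.imwrite("pics/n3.png",np.hstack([cv2.imread("pics/n1.png")[:600],cv2.copyMakeBorder(cv2.imread("pics/n2.png"),0,0,0,0,0)[:600]]))
```

```text
(no output)
```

View pics/n3.png

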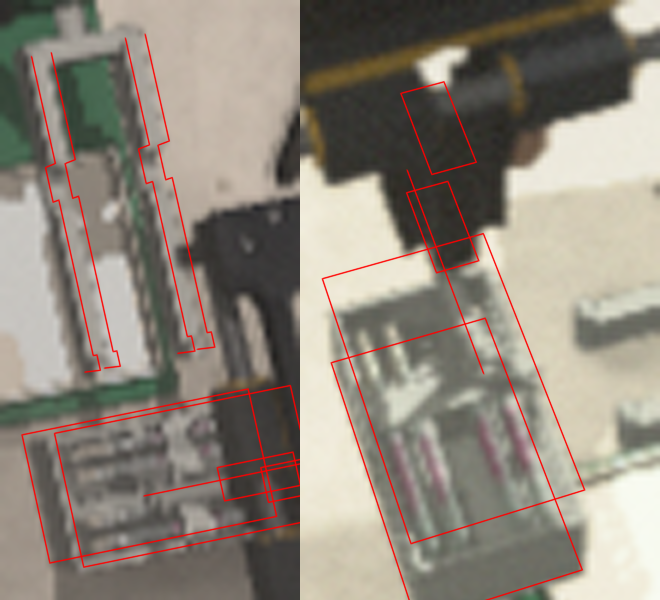

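Request:
move_arm --increments '[{"x": 0.001, "y": 0.006, "z": 0, "rx": 0, "ry": 0, "rz": 0, "hand": -1}, {"x": 0.001, "y": 0.016, "z": 0, "rx": 0, "ry": 0, "rz": 0, "hand": -1}, {"x": 0.001, "y": 0.028, "z": 0, "rx": 0, "ry": 0, "rz": 0, "hand": -1}, {"x": 0.001, "y": 0.04, "z": 0, "rx": 0, "ry": 0, "rz": 0, "hand": -1}, {"x": 0.001, "y": 0.048, "z": 0.003, "rx": 0, "ry": 0, "rz": 0, "hand": -1}, {"x": 0.001, "y": 0.05, "z": 0.01, "rx": 0, "ry": 0, "rz": 0, "hand": -1}, {"x": 0.001, "y": 0.05, "z": 0.022, "rx": 0, "ry": 0, "rz": 0, "hand": -1}, {"x": 0.001, "y": 0.05, "z": 0.037, "rx": 0, "ry": 0, "rz": 0, "hand": -1}, {"x": 0.001, "y": 0.05, "z": 0.053, "rx": 0, "ry": 0, "rz": 0, "hand": -1}, {"x": 0.001, "y": 0.05, "z": 0.067, "rx": 0, "ry": 0, "rz": 0, "hand": -1}, {"x": 0.001, "y": 0.05, "z": 0.077, "rx": 0, "ry": 0, "rz": 0, "hand": -1}, {"x": 0.001, "y": 0.05, "z": 0.082, "rx": 0, "ry": 0, "rz": 0, "hand": -1}]'

```text
time_s: 9.25
tool_pos: [0.544, -0.2496, 0.24]
orientation: [-1.29, 1.072, -1.073]
contact_force: [0.4, 0.0, -1.6]
grip_width: 0.012
```

Run:
```python
from ov import *; from mv import *
f=imaging.grab_frame("side");t=imaging.grab_frame("top");st()
np.save("side5.npy",f,allow_pickle=True);np.save("top5.npy",t,allow_pickle=True)
o=ctrl.get_obs();p=o["tool_pos"]
cv2.imwrite("pics/p1.png",show(f,[],315,235,90,75,8,""))
cv2.imwrite("pics/p2.png",show(t,[],410,150,80,90,6,""))
```

```text
t 9.35 tcp [ 0.5432 -0.2497  0.2398] jaw 0.18378831954118263 ydir [ 0.0001 -0.0002 -1.    ] F [-0.0129 -0.4254 -1.2768] grip 0.012058497432533748 q [-0.6175  0.4716  1.4838 -0.0001  1.186  -0.8013]
```

View pics/p1.png

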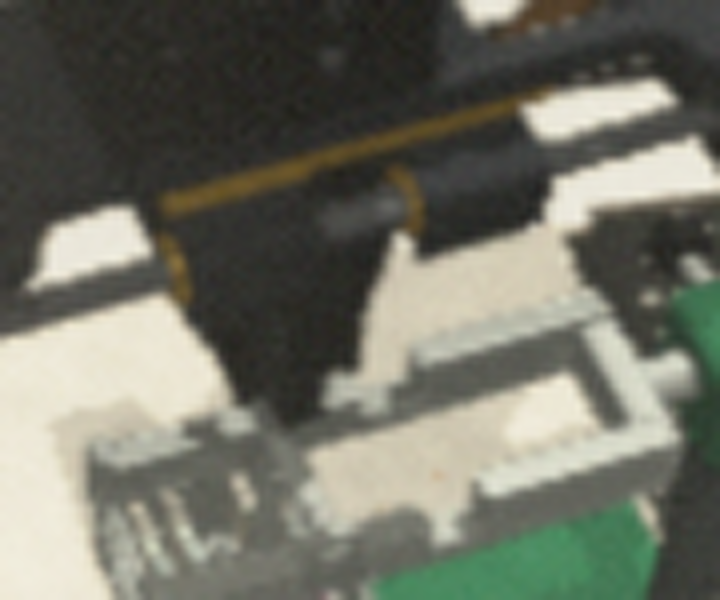

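View pics/p2.png

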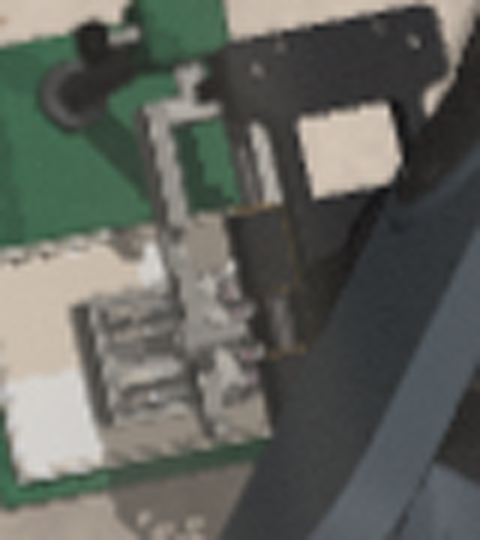

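The side view now shows the bar over the ledges. I'll overlay the bar with its collars, and the arms at both candidate y values.

Run:
```python
from ov import *; from mv import *
f=load("side5.npy");p=np.array([.5432,-.2497,.2398]);w=.184
c,s=np.cos(w),np.sin(w);z=p[2]-.0278
T=lambda a,b,h:[p[0]+(c*a-s*b)/1e3,p[1]+(s*a+c*b)/1e3,z+h/1e3]
L=[np.array([T(0,-36,0),T(0,36,0)])]
for b in(-34,-30,30,34): L.append(np.array([T(8*np.cos(k),b,8*np.sin(k)) for k in np.linspace(0,2*np.pi,25)]))
L+=rackl(p[0],p[1],w,z)[1:3]
n=len(L)
A=arms(.582,-.244,.18)
im=show(f,L+A,315,245,85,65,9,"",[(0,255,255)]*n+[(0,0,255)]*4)
cv2.imwrite("pics/p3.png",im)
```

```text
(no output)
```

View pics/p3.png

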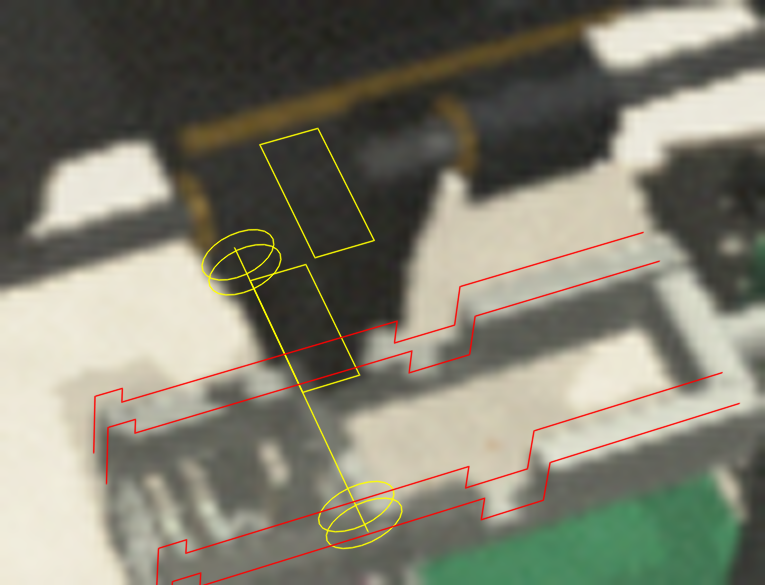

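Run:
```python
from ov import *
f=load("side5.npy")
im=show(f,[],322,270,60,45,13,"").astype(float)
im=np.clip((im/255)**.6*255,0,255).astype(np.uint8)
for i in range(0,60,10): cv2.putText(im,str(322+i),(i*13,12),0,.4,(0,0,255),1)
for i in range(0,45,10): cv2.putText(im,str(270+i),(0,i*13+12),0,.4,(0,0,255),1)
cv2.imwrite("pics/p4.png",im)
```

```text
(no output)
```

View pics/p4.png

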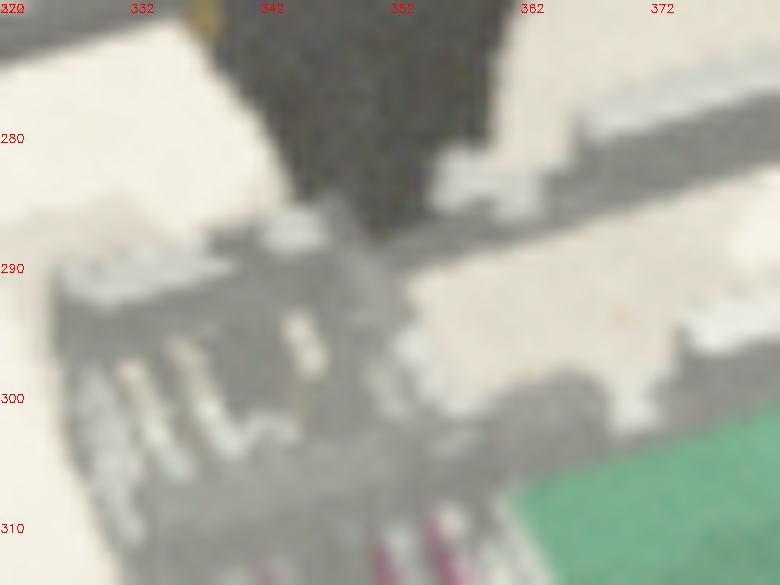

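Run:
```python
from ov import *; from mv import *
t=load("top5.npy");f=load("side5.npy");p=np.array([.5432,-.2497,.2398]);w=.184
r=rackl(p[0],p[1],w,p[2]-.0278)[3:]
a=show(t,r+arms(.5795,-.2405,.18),410,150,60,85,8,"",[(0,255,255)]*2+[(0,0,255)]*4)
cv2.imwrite("pics/p5.png",a[:680])
b=show(f,r+arms(.582,-.2475,.185),315,255,90,85,8,"",[(0,255,255)]*2+[(0,0,255)]*4)
cv2.imwrite("pics/p6.png",b)
```

```text
(no output)
```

View pics/p5.png

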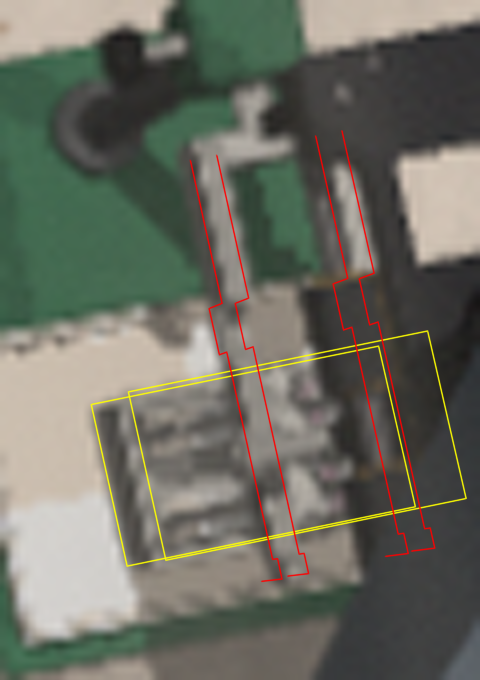

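View pics/p6.png

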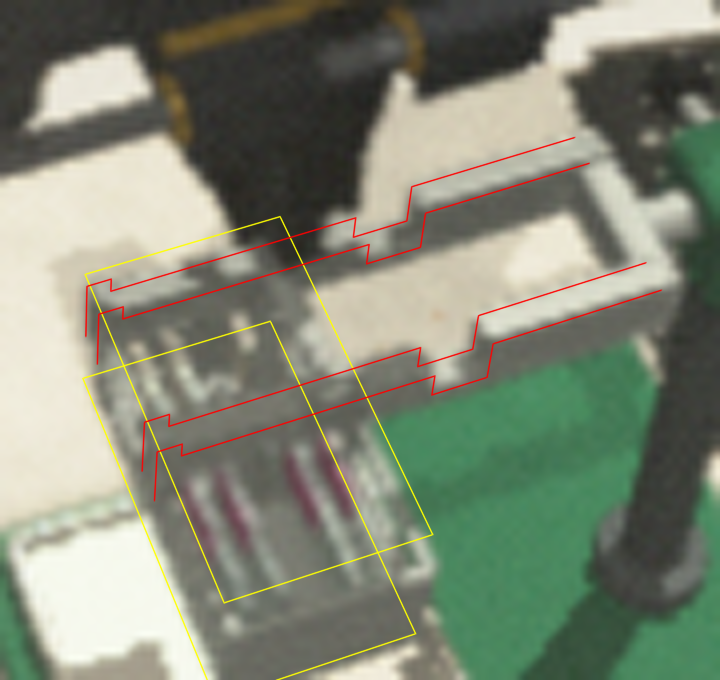

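Top view puts the rack about 3 mm to −y of the arm centre and side view about 5 mm to +y; both are inside the 7 mm collar clearance. I'll take the mean, shifting 1 mm, and lower with force checks. If a collar were riding on an arm, contact would come 4 mm early.

Request:
move_arm --increments '[{"x": 0.001, "y": 0.003, "z": 0, "rx": 0, "ry": 0, "rz": 0, "hand": -1}, {"x": 0.001, "y": 0.007, "z": 0, "rx": 0, "ry": 0, "rz": 0, "hand": -1}, {"x": 0.001, "y": 0.01, "z": 0, "rx": 0, "ry": 0, "rz": 0, "hand": -1}, {"x": 0.001, "y": 0.012, "z": 0, "rx": 0, "ry": 0, "rz": 0, "hand": -1}, {"x": 0.001, "y": 0.012, "z": 0, "rx": 0, "ry": 0, "rz": 0, "hand": -1}, {"x": 0.001, "y": 0.012, "z": 0, "rx": 0, "ry": 0, "rz": 0, "hand": -1}]'

```text
time_s: 9.95
tool_pos: [0.5427, -0.251, 0.2278]
orientation: [-1.29, 1.074, -1.074]
contact_force: [0.1, 0.7, -1.7]
grip_width: 0.0117
```

Run:
```python
from mv import *
st()
```

```text
t 9.95 tcp [ 0.5427 -0.251   0.2278] jaw 0.18263505173007924 ydir [-0.      0.0001 -1.    ] F [ 0.0741  0.7179 -1.716 ] grip 0.011671127732104651 q [-0.62    0.4848  1.4971  0.      1.1597 -0.8026]
```

Request:
move_arm --increments '[{"x": 0, "y": 0.001, "z": 0, "rx": 0, "ry": 0, "rz": 0, "hand": -1}, {"x": 0, "y": 0.002, "z": 0, "rx": 0, "ry": 0, "rz": 0, "hand": -1}, {"x": 0, "y": 0.003, "z": 0, "rx": 0, "ry": 0, "rz": 0, "hand": -1}, {"x": 0, "y": 0.003, "z": 0, "rx": 0, "ry": 0, "rz": 0, "hand": -1}]'

```text
time_s: 10.35
tool_pos: [0.5426, -0.2508, 0.2247]
orientation: [-1.29, 1.074, -1.073]
contact_force: [-0.6, 0.2, -1.6]
grip_width: 0.0116
```

Request:
move_arm --increments '[{"x": 0, "y": 0.0007, "z": 0, "rx": 0, "ry": 0, "rz": 0, "hand": -1}, {"x": 0, "y": 0.0015, "z": 0, "rx": 0, "ry": 0, "rz": 0, "hand": -1}, {"x": 0, "y": 0.0015, "z": 0, "rx": 0, "ry": 0, "rz": 0, "hand": -1}]'

```text
time_s: 10.65
tool_pos: [0.5427, -0.2508, 0.2232]
orientation: [-1.29, 1.074, -1.073]
contact_force: [-0.1, -0.1, -2.2]
grip_width: 0.0118
```

Request:
move_arm --increments '[{"x": 0, "y": 0.0005, "z": 0, "rx": 0, "ry": 0, "rz": 0, "hand": -1}, {"x": 0, "y": 0.0008, "z": 0, "rx": 0, "ry": 0, "rz": 0, "hand": -1}, {"x": 0, "y": 0.0008, "z": 0, "rx": 0, "ry": 0, "rz": 0, "hand": -1}]'

```text
time_s: 10.95
tool_pos: [0.5427, -0.2508, 0.2225]
orientation: [-1.29, 1.074, -1.073]
contact_force: [-0.1, 0.6, -1.5]
grip_width: 0.0118
```

No contact at bar height 0.1947, so the collars straddle the arms. I'll continue in small steps.

Request:
move_arm --increments '[{"x": 0, "y": 0.0003, "z": 0, "rx": 0, "ry": 0, "rz": 0, "hand": -1}, {"x": 0, "y": 0.0005, "z": 0, "rx": 0, "ry": 0, "rz": 0, "hand": -1}, {"x": 0, "y": 0.0005, "z": 0, "rx": 0, "ry": 0, "rz": 0, "hand": -1}]'

```text
time_s: 11.25
tool_pos: [0.5427, -0.2509, 0.222]
orientation: [-1.29, 1.073, -1.073]
contact_force: [-0.9, -0.2, -2.0]
grip_width: 0.0118
```

Request:
move_arm --increments '[{"x": 0, "y": 0.0003, "z": 0, "rx": 0, "ry": 0, "rz": 0, "hand": -1}, {"x": 0, "y": 0.0005, "z": 0, "rx": 0, "ry": 0, "rz": 0, "hand": -1}, {"x": 0, "y": 0.0005, "z": 0, "rx": 0, "ry": 0, "rz": 0, "hand": -1}]'

```text
time_s: 11.55
tool_pos: [0.5428, -0.2509, 0.2218]
orientation: [-1.29, 1.073, -1.074]
contact_force: [0.8, -0.6, -0.6]
grip_width: 0.012
```

Request:
move_arm --increments '[{"x": 0, "y": 0.0002, "z": 0, "rx": 0, "ry": 0, "rz": 0, "hand": -1}, {"x": 0, "y": 0.0003, "z": 0, "rx": 0, "ry": 0, "rz": 0, "hand": -1}, {"x": 0, "y": 0.0003, "z": 0, "rx": 0, "ry": 0, "rz": 0, "hand": -1}]'

```text
time_s: 11.85
tool_pos: [0.5428, -0.2509, 0.2217]
orientation: [-1.29, 1.073, -1.074]
contact_force: [-1.1, 0.3, 2.7]
grip_width: 0.0116
```

Lightly on the ledge: TCP stops at 0.2217, predicted 0.2218, with about 5 N. I'll ease off a bit and slide back 26 mm, still short of the notch.

Request:
move_arm --increments '[{"x": 0, "y": -0.0003, "z": 0, "rx": 0, "ry": 0, "rz": 0, "hand": -1}, {"x": 0, "y": -0.0003, "z": 0.001, "rx": 0, "ry": 0, "rz": 0, "hand": -1}, {"x": 0, "y": -0.0003, "z": 0.003, "rx": 0, "ry": 0, "rz": 0, "hand": -1}, {"x": 0, "y": -0.0003, "z": 0.006, "rx": 0, "ry": 0, "rz": 0, "hand": -1}, {"x": 0, "y": -0.0003, "z": 0.009, "rx": 0, "ry": 0, "rz": 0, "hand": -1}, {"x": 0, "y": -0.0003, "z": 0.012, "rx": 0, "ry": 0, "rz": 0, "hand": -1}, {"x": 0, "y": -0.0003, "z": 0.015, "rx": 0, "ry": 0, "rz": 0, "hand": -1}, {"x": 0, "y": -0.0003, "z": 0.018, "rx": 0, "ry": 0, "rz": 0, "hand": -1}, {"x": 0, "y": -0.0003, "z": 0.021, "rx": 0, "ry": 0, "rz": 0, "hand": -1}, {"x": 0, "y": -0.0003, "z": 0.0235, "rx": 0, "ry": 0, "rz": 0, "hand": -1}, {"x": 0, "y": -0.0003, "z": 0.0255, "rx": 0, "ry": 0, "rz": 0, "hand": -1}, {"x": 0, "y": -0.0003, "z": 0.026, "rx": 0, "ry": 0, "rz": 0, "hand": -1}]'

```text
time_s: 13.05
tool_pos: [0.5687, -0.2462, 0.2217]
orientation: [-1.29, 1.073, -1.074]
contact_force: [-4.0, -0.2, 5.1]
grip_width: 0.0116
```

Run:
```python
from ov import *; from mv import *
st()
f=imaging.grab_frame("side");np.save("side6.npy",f,allow_pickle=True)
im=show(f,[],322,265,80,55,10,"").astype(float)
cv2.imwrite("pics/q1.png",np.clip((im/255)**.7*255,0,255).astype(np.uint8))
```

```text
t 13.05 tcp [ 0.5687 -0.2462  0.2217] jaw 0.18314338705409433 ydir [ 0.0001 -0.0004 -1.    ] F [-3.9965 -0.2453  5.0935] grip 0.011554816880654295 q [-0.5886  0.5211  1.4477 -0.0003  1.1725 -0.7716]
```

View pics/q1.png

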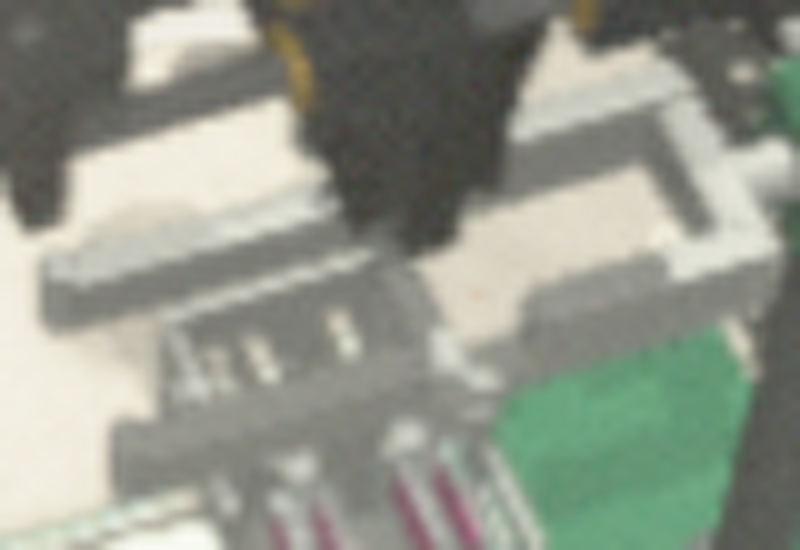

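The bar (near end at about (370,302) px) lies on the ledge just ahead of the notches, with shoulders at about (375,295). Friction is about 4 N, so I'll ease the pressing and creep on.

Request:
move_arm --increments '[{"x": 0, "y": -0.0004, "z": 0, "rx": 0, "ry": 0, "rz": 0, "hand": -1}, {"x": 0, "y": -0.0004, "z": 0.001, "rx": 0, "ry": 0, "rz": 0, "hand": -1}, {"x": 0, "y": -0.0004, "z": 0.002, "rx": 0, "ry": 0, "rz": 0, "hand": -1}, {"x": 0, "y": -0.0004, "z": 0.003, "rx": 0, "ry": 0, "rz": 0, "hand": -1}, {"x": 0, "y": -0.0004, "z": 0.003, "rx": 0, "ry": 0, "rz": 0, "hand": -1}]'

```text
time_s: 13.6
tool_pos: [0.5716, -0.2455, 0.2218]
orientation: [-1.29, 1.073, -1.074]
contact_force: [-1.6, 0.8, 2.7]
grip_width: 0.0119
```

Request:
move_arm --increments '[{"x": 0, "y": 0, "z": 0.001, "rx": 0, "ry": 0, "rz": 0, "hand": -1}, {"x": 0, "y": 0, "z": 0.002, "rx": 0, "ry": 0, "rz": 0, "hand": -1}, {"x": 0, "y": 0, "z": 0.003, "rx": 0, "ry": 0, "rz": 0, "hand": -1}, {"x": 0, "y": 0, "z": 0.003, "rx": 0, "ry": 0, "rz": 0, "hand": -1}]'

```text
time_s: 14.0
tool_pos: [0.5748, -0.2448, 0.2216]
orientation: [-1.289, 1.073, -1.074]
contact_force: [-0.1, -0.7, -0.1]
grip_width: 0.0119
```

Request:
move_arm --increments '[{"x": 0, "y": 0, "z": 0.0007, "rx": 0, "ry": 0, "rz": 0, "hand": -1}, {"x": 0, "y": 0, "z": 0.0014, "rx": 0, "ry": 0, "rz": 0, "hand": -1}, {"x": 0, "y": 0, "z": 0.002, "rx": 0, "ry": 0, "rz": 0, "hand": -1}, {"x": 0, "y": 0, "z": 0.002, "rx": 0, "ry": 0, "rz": 0, "hand": -1}]'

```text
time_s: 14.4
tool_pos: [0.5762, -0.2446, 0.2217]
orientation: [-1.29, 1.074, -1.073]
contact_force: [0.1, 0.9, -1.1]
grip_width: 0.0118
```

Request:
move_arm --increments '[{"x": 0, "y": 0, "z": 0.0007, "rx": 0, "ry": 0, "rz": 0, "hand": -1}, {"x": 0, "y": 0, "z": 0.0015, "rx": 0, "ry": 0, "rz": 0, "hand": -1}, {"x": 0, "y": 0, "z": 0.0015, "rx": 0, "ry": 0, "rz": 0, "hand": -1}]'

```text
time_s: 14.7
tool_pos: [0.5778, -0.2444, 0.222]
orientation: [-1.29, 1.073, -1.074]
contact_force: [-0.5, 0.7, -1.6]
grip_width: 0.012
```

Request:
move_arm --increments '[{"x": 0, "y": 0, "z": 0.0007, "rx": 0, "ry": 0, "rz": 0, "hand": -1}, {"x": 0, "y": 0, "z": 0.0015, "rx": 0, "ry": 0, "rz": 0, "hand": -1}, {"x": 0, "y": 0, "z": 0.0015, "rx": 0, "ry": 0, "rz": 0, "hand": -1}]'

```text
time_s: 15.0
tool_pos: [0.5793, -0.2441, 0.222]
orientation: [-1.29, 1.073, -1.074]
contact_force: [0.5, 0.1, -1.3]
grip_width: 0.012
```

Request:
move_arm --increments '[{"x": 0, "y": 0, "z": 0.0005, "rx": 0, "ry": 0, "rz": 0, "hand": -1}, {"x": 0, "y": 0, "z": 0.001, "rx": 0, "ry": 0, "rz": 0, "hand": -1}, {"x": 0, "y": 0, "z": 0.001, "rx": 0, "ry": 0, "rz": 0, "hand": -1}]'

```text
time_s: 15.3
tool_pos: [0.5802, -0.2439, 0.2219]
orientation: [-1.29, 1.073, -1.073]
contact_force: [0.4, 0.2, -1.3]
grip_width: 0.0116
```

Request:
move_arm --increments '[{"x": 0, "y": 0, "z": 0.0005, "rx": 0, "ry": 0, "rz": 0, "hand": -1}, {"x": 0, "y": 0, "z": 0.001, "rx": 0, "ry": 0, "rz": 0, "hand": -1}, {"x": 0, "y": 0, "z": 0.001, "rx": 0, "ry": 0, "rz": 0, "hand": -1}]'

```text
time_s: 15.6
tool_pos: [0.5812, -0.2438, 0.222]
orientation: [-1.29, 1.073, -1.073]
contact_force: [-0.2, 0.3, -1.4]
grip_width: 0.0116
```

Request:
move_arm --increments '[{"x": 0, "y": 0, "z": 0.0005, "rx": 0, "ry": 0, "rz": 0, "hand": -1}, {"x": 0, "y": 0, "z": 0.001, "rx": 0, "ry": 0, "rz": 0, "hand": -1}, {"x": 0, "y": 0, "z": 0.001, "rx": 0, "ry": 0, "rz": 0, "hand": -1}]'

```text
time_s: 15.9
tool_pos: [0.5822, -0.2436, 0.222]
orientation: [-1.29, 1.073, -1.073]
contact_force: [0.7, 0.1, -1.7]
grip_width: 0.0117
```

Request:
move_arm --increments '[{"x": 0, "y": 0, "z": 0.0004, "rx": 0, "ry": 0, "rz": 0, "hand": -1}, {"x": 0, "y": 0, "z": 0.0008, "rx": 0, "ry": 0, "rz": 0, "hand": -1}, {"x": 0, "y": 0, "z": 0.0008, "rx": 0, "ry": 0, "rz": 0, "hand": -1}]'

```text
time_s: 16.2
tool_pos: [0.5829, -0.2434, 0.2219]
orientation: [-1.29, 1.073, -1.073]
contact_force: [-0.3, 0.1, -1.9]
grip_width: 0.0118
```

Request:
move_arm --increments '[{"x": 0, "y": 0, "z": 0.0004, "rx": 0, "ry": 0, "rz": 0, "hand": -1}, {"x": 0, "y": 0, "z": 0.0008, "rx": 0, "ry": 0, "rz": 0, "hand": -1}, {"x": 0, "y": 0, "z": 0.0008, "rx": 0, "ry": 0, "rz": 0, "hand": -1}]'

```text
time_s: 16.5
tool_pos: [0.5836, -0.2433, 0.2219]
orientation: [-1.29, 1.074, -1.073]
contact_force: [0.0, 0.2, -1.5]
grip_width: 0.0116
```

Request:
move_arm --increments '[{"x": 0, "y": 0, "z": 0.0004, "rx": 0, "ry": 0, "rz": 0, "hand": -1}, {"x": 0, "y": 0, "z": 0.0008, "rx": 0, "ry": 0, "rz": 0, "hand": -1}, {"x": 0, "y": 0, "z": 0.0008, "rx": 0, "ry": 0, "rz": 0, "hand": -1}]'

```text
time_s: 16.8
tool_pos: [0.5838, -0.2432, 0.2219]
orientation: [-1.291, 1.074, -1.073]
contact_force: [-1.8, -0.1, -0.7]
grip_width: 0.0112
```

Request:
move_arm --increments '[{"x": 0, "y": 0, "z": 0.0004, "rx": 0, "ry": 0, "rz": 0, "hand": -1}, {"x": 0, "y": 0, "z": 0.0006, "rx": 0, "ry": 0, "rz": 0, "hand": -1}, {"x": 0, "y": 0, "z": 0.0006, "rx": 0, "ry": 0, "rz": 0, "hand": -1}]'

```text
time_s: 17.1
tool_pos: [0.584, -0.2432, 0.2218]
orientation: [-1.292, 1.075, -1.072]
contact_force: [-5.5, -0.9, 0.0]
grip_width: 0.012
```

Request:
move_arm --increments '[{"x": 0, "y": 0, "z": 0.0004, "rx": 0, "ry": 0, "rz": 0, "hand": -1}, {"x": 0, "y": 0, "z": 0.0006, "rx": 0, "ry": 0, "rz": 0, "hand": -1}, {"x": 0, "y": 0, "z": 0.0006, "rx": 0, "ry": 0, "rz": 0, "hand": -1}]'

```text
time_s: 17.4
tool_pos: [0.5842, -0.2431, 0.2218]
orientation: [-1.292, 1.076, -1.072]
contact_force: [-6.6, -1.0, 1.3]
grip_width: 0.0119
```

The shoulder stops it at x≈0.584 with about 6 N, which agrees with the measured notch middle of about 0.581. I'll back off to the notch middle and then lower.

Request:
move_arm --increments '[{"x": 0, "y": -0.0002, "z": -0.002, "rx": 0, "ry": 0, "rz": 0, "hand": -1}, {"x": 0, "y": -0.0002, "z": -0.004, "rx": 0, "ry": 0, "rz": 0, "hand": -1}, {"x": 0, "y": -0.0002, "z": -0.0045, "rx": 0, "ry": 0, "rz": 0, "hand": -1}, {"x": 0, "y": -0.0002, "z": -0.0045, "rx": 0, "ry": 0, "rz": 0, "hand": -1}, {"x": 0, "y": -0.0002, "z": -0.0045, "rx": 0, "ry": 0, "rz": 0, "hand": -1}]'

```text
time_s: 17.9
tool_pos: [0.5818, -0.2437, 0.2223]
orientation: [-1.29, 1.072, -1.074]
contact_force: [0.6, 0.4, -1.6]
grip_width: 0.0118
```

Request:
move_arm --increments '[{"x": 0, "y": 0.0005, "z": 0, "rx": 0, "ry": 0, "rz": 0, "hand": -1}, {"x": 0, "y": 0.001, "z": 0, "rx": 0, "ry": 0, "rz": 0, "hand": -1}, {"x": 0, "y": 0.0013, "z": 0, "rx": 0, "ry": 0, "rz": 0, "hand": -1}, {"x": 0, "y": 0.0013, "z": 0, "rx": 0, "ry": 0, "rz": 0, "hand": -1}]'

```text
time_s: 18.3
tool_pos: [0.5812, -0.2437, 0.2207]
orientation: [-1.29, 1.073, -1.073]
contact_force: [-0.5, 0.1, -1.1]
grip_width: 0.0117
```

It's now 1 mm below ledge height with no contact force, so the bar is entering the notches. I'll keep lowering.

Request:
move_arm --increments '[{"x": 0, "y": 0.0007, "z": 0, "rx": 0, "ry": 0, "rz": 0, "hand": -1}, {"x": 0, "y": 0.0014, "z": 0, "rx": 0, "ry": 0, "rz": 0, "hand": -1}, {"x": 0, "y": 0.002, "z": 0, "rx": 0, "ry": 0, "rz": 0, "hand": -1}, {"x": 0, "y": 0.002, "z": 0, "rx": 0, "ry": 0, "rz": 0, "hand": -1}]'

```text
time_s: 18.7
tool_pos: [0.5811, -0.2437, 0.2187]
orientation: [-1.29, 1.074, -1.073]
contact_force: [0.2, 0.7, -2.2]
grip_width: 0.0117
```

Request:
move_arm --increments '[{"x": 0, "y": 0.0007, "z": 0, "rx": 0, "ry": 0, "rz": 0, "hand": -1}, {"x": 0, "y": 0.0014, "z": 0, "rx": 0, "ry": 0, "rz": 0, "hand": -1}, {"x": 0, "y": 0.002, "z": 0, "rx": 0, "ry": 0, "rz": 0, "hand": -1}, {"x": 0, "y": 0.002, "z": 0, "rx": 0, "ry": 0, "rz": 0, "hand": -1}]'

```text
time_s: 19.1
tool_pos: [0.5811, -0.2437, 0.2167]
orientation: [-1.29, 1.074, -1.073]
contact_force: [0.4, -0.0, -2.0]
grip_width: 0.0119
```

Request:
move_arm --increments '[{"x": 0, "y": 0.0007, "z": 0, "rx": 0, "ry": 0, "rz": 0, "hand": -1}, {"x": 0, "y": 0.0014, "z": 0, "rx": 0, "ry": 0, "rz": 0, "hand": -1}, {"x": 0, "y": 0.0018, "z": 0, "rx": 0, "ry": 0, "rz": 0, "hand": -1}, {"x": 0, "y": 0.0018, "z": 0, "rx": 0, "ry": 0, "rz": 0, "hand": -1}]'

```text
time_s: 19.5
tool_pos: [0.5811, -0.2437, 0.215]
orientation: [-1.29, 1.074, -1.073]
contact_force: [0.3, -0.3, -1.6]
grip_width: 0.0115
```

Request:
move_arm --increments '[{"x": 0, "y": 0.0004, "z": 0, "rx": 0, "ry": 0, "rz": 0, "hand": -1}, {"x": 0, "y": 0.0008, "z": 0, "rx": 0, "ry": 0, "rz": 0, "hand": -1}, {"x": 0, "y": 0.0008, "z": 0, "rx": 0, "ry": 0, "rz": 0, "hand": -1}]'

```text
time_s: 19.8
tool_pos: [0.5811, -0.2438, 0.2142]
orientation: [-1.29, 1.074, -1.073]
contact_force: [0.3, -0.4, -1.6]
grip_width: 0.012
```

Request:
move_arm --increments '[{"x": 0, "y": 0.0003, "z": 0, "rx": 0, "ry": 0, "rz": 0, "hand": -1}, {"x": 0, "y": 0.0006, "z": 0, "rx": 0, "ry": 0, "rz": 0, "hand": -1}, {"x": 0, "y": 0.0006, "z": 0, "rx": 0, "ry": 0, "rz": 0, "hand": -1}]'

```text
time_s: 20.1
tool_pos: [0.5812, -0.2438, 0.2139]
orientation: [-1.29, 1.073, -1.074]
contact_force: [-0.2, 0.2, -0.5]
grip_width: 0.0118
```

TCP is at 0.2139, so the bar is at about 186 mm and contact has begun. I'll look before letting go.

Run:
```python
from ov import *; from mv import *
st()
f=imaging.grab_frame("side")
im=show(f,[],322,255,80,65,10,"").astype(float)
cv2.imwrite("pics/q2.png",np.clip((im/255)**.7*255,0,255).astype(np.uint8)[:600])
```

```text
t 20.10 tcp [ 0.5812 -0.2438  0.2139] jaw 0.18289067498159747 ydir [ 0.0002 -0.0001 -1.    ] F [-0.2304  0.2212 -0.496 ] grip 0.011789882090297294 q [-0.5742  0.544   1.4279 -0.      1.1694 -0.7571]
```

View pics/q2.png

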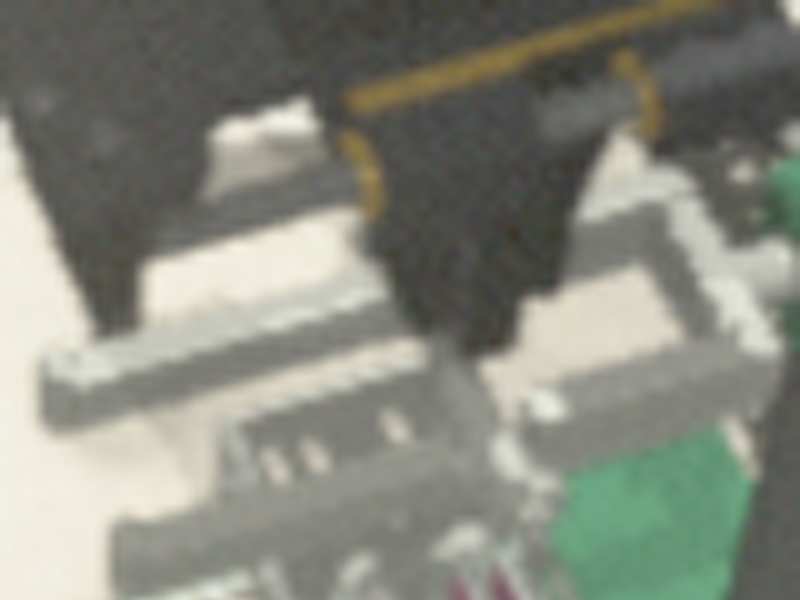

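The near end of the bar sits in the notch, just in front of the shoulder. Releasing now.

Request:
move_arm --increments '[{"x": 0, "y": 0, "z": 0, "rx": 0, "ry": 0, "rz": 0, "hand": -0.7}, {"x": 0, "y": 0, "z": 0, "rx": 0, "ry": 0, "rz": 0, "hand": -0.6}, {"x": 0, "y": 0, "z": 0, "rx": 0, "ry": 0, "rz": 0, "hand": -0.45}, {"x": 0, "y": 0, "z": 0, "rx": 0, "ry": 0, "rz": 0, "hand": -0.25}, {"x": 0, "y": 0, "z": 0, "rx": 0, "ry": 0, "rz": 0, "hand": -0.25}, {"x": 0, "y": 0, "z": 0, "rx": 0, "ry": 0, "rz": 0, "hand": -0.25}]'

```text
time_s: 20.75
tool_pos: [0.5812, -0.2438, 0.2137]
orientation: [-1.29, 1.073, -1.073]
contact_force: [0.0, -0.1, 0.3]
grip_width: 0.0318
```

Run:
```python
from ov import *; from mv import *
st()
f=imaging.grab_frame("side")
im=show(f,[],322,245,80,75,8,"").astype(float)
cv2.imwrite("pics/q3.png",np.clip((im/255)**.7*255,0,255).astype(np.uint8)[:600])
```

```text
t 20.75 tcp [ 0.5812 -0.2438  0.2137] jaw 0.182908303991188 ydir [ 0.     -0.0001 -1.    ] F [ 0.0122 -0.1439  0.2738] grip 0.031830789636575804 q [-0.5742  0.5443  1.4281 -0.      1.1692 -0.7571]
```

View pics/q3.png

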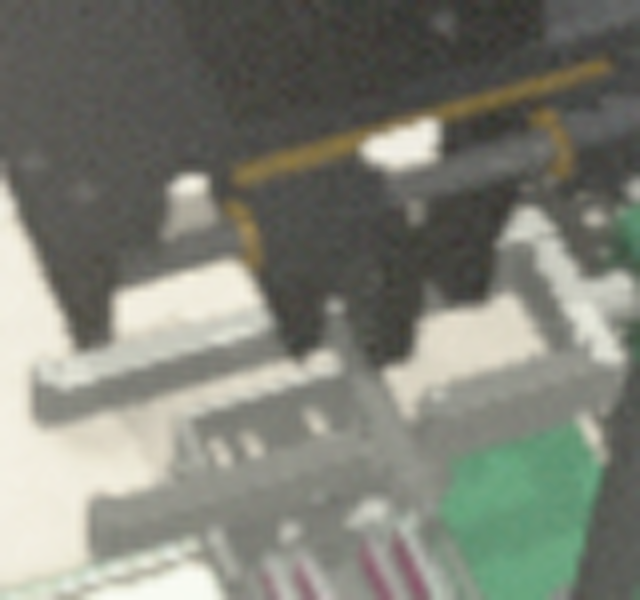

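The rack stays put with the fingers open, and the force reads zero. I'll go straight up, slowly at first, opening a bit more.

Request:
move_arm --increments '[{"x": 0, "y": 0, "z": 0, "rx": 0, "ry": 0, "rz": 0, "hand": -0.1}, {"x": 0, "y": -0.005, "z": 0, "rx": 0, "ry": 0, "rz": 0, "hand": 0}, {"x": 0, "y": -0.015, "z": 0, "rx": 0, "ry": 0, "rz": 0, "hand": 0}, {"x": 0, "y": -0.03, "z": 0, "rx": 0, "ry": 0, "rz": 0, "hand": 0}, {"x": 0, "y": -0.05, "z": 0, "rx": 0, "ry": 0, "rz": 0, "hand": 0}, {"x": 0, "y": -0.075, "z": 0, "rx": 0, "ry": 0, "rz": 0, "hand": 0}, {"x": 0, "y": -0.1, "z": 0, "rx": 0, "ry": 0, "rz": 0, "hand": 0}, {"x": 0, "y": -0.12, "z": 0, "rx": 0, "ry": 0, "rz": 0, "hand": 0}, {"x": 0, "y": -0.13, "z": 0, "rx": 0, "ry": 0, "rz": 0, "hand": 0}, {"x": 0, "y": -0.13, "z": 0, "rx": 0, "ry": 0, "rz": 0, "hand": 0}]'

```text
time_s: 21.8
tool_pos: [0.5819, -0.2442, 0.346]
orientation: [-1.29, 1.07, -1.077]
contact_force: [0.1, -1.0, -0.6]
grip_width: 0.0436
```

Run:
```python
from ov import *; from mv import *
st()
f=imaging.grab_frame("side")
w=.183
im=show(f,[],310,225,95,110,5.4,"").astype(float)
a=np.clip((im/255)**.7*255,0,255).astype(np.uint8)
b=show(f,rackl(.5812,-.2438,w,.186),310,225,60,110,5.4,"")
cv2.imwrite("pics/q4.png",np.hstack([a,b[:,:285]])[:600])
```

```text
t 21.80 tcp [ 0.5819 -0.2442  0.346 ] jaw 0.18291112515666105 ydir [ 0.0037 -0.0024 -1.    ] F [ 0.0894 -0.9837 -0.5502] grip 0.043596649887298736 q [-0.5742  0.4273  1.2574  0.      1.4525 -0.7571]
```

View pics/q4.png

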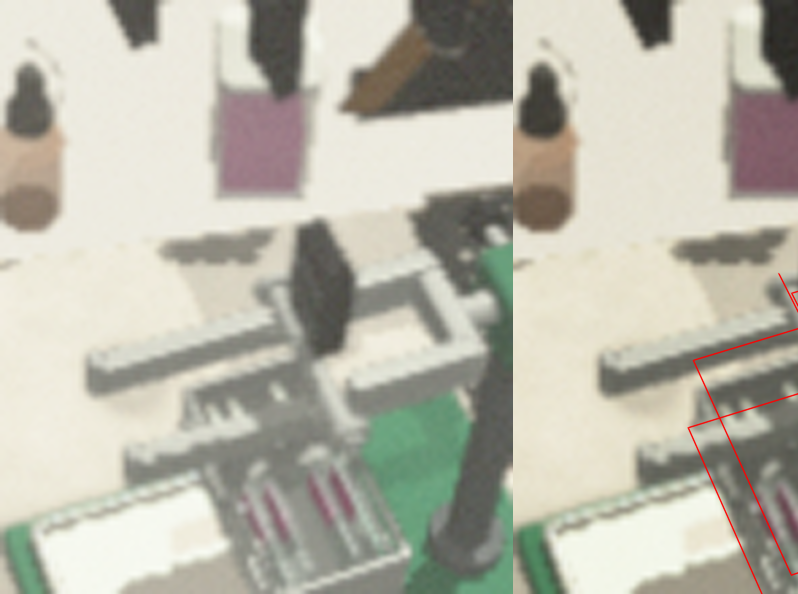

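The rack hangs upright, its crossbar in both notches just in front of the shoulders with the collars outside the arms. The gripper is clear above it, and the jar and dropper bottle are standing. Handing in.

Run:
```python
from ov import *
a=load("side5.npy")
f=imaging.grab_frame("side")["frame"].astype(int); s0=load("side0.npy")["frame"].astype(int)
print("jar/dropper diff",abs(f-s0)[225:270,305:375].mean(),"oil bottle diff",abs(f-s0)[140:165,285:310].mean())
print(ctrl.hand_in())
```

```text
jar/dropper diff 41.00624338624338 oil bottle diff 30.703466666666667
the job is handed in; nothing more can be done
None
```

The image difference is large, so I'll check against saved frames whether that comes from the bottles or from the arm in view.

Run:
```python
from ov import *
a=load("side0.npy");b=load("side6.npy");t0=load("top0.npy");t=load("top5.npy")
s=lambda f,x,y,w,h:show(f,[],x,y,w,h,4,"")
r1=np.hstack([s(a,280,120,90,60),s(b,280,120,90,60)])
r2=np.hstack([s(a,300,215,90,60),s(b,300,215,90,60)])
r3=np.hstack([s(t0,170,200,30,25),s(t,170,200,30,25),s(t0,330,160,40,25),s(t,330,160,40,25)])
r3=cv2.copyMakeBorder(r3,0,0,0,720-r3.shape[1],cv2.BORDER_CONSTANT)
cv2.imwrite("pics/fin.png",np.vstack([r1,r2,r3]))
```

```text
(no output)
```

View pics/fin.png

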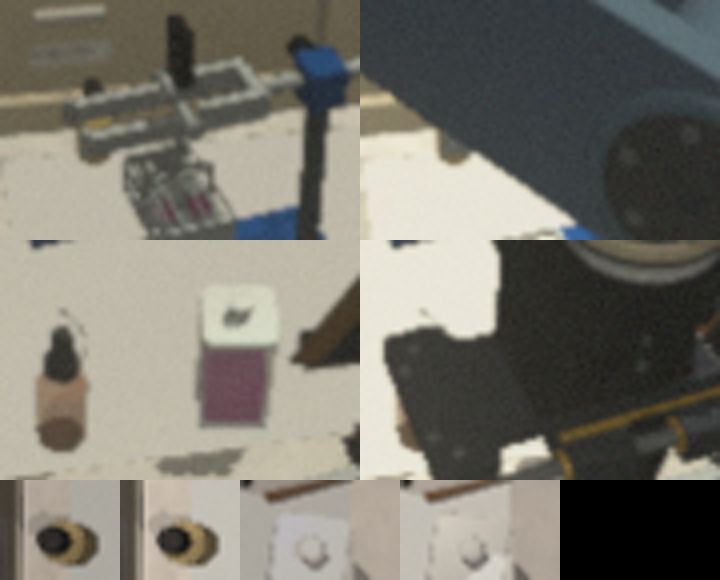

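The rack is hanging in both notches of the green stand, released, and the job was handed in at about 22 s of the 72 s allowed; no verdict was reported.

**What I did:** I pinched the tab, lifted the rack 27 mm and drew it out over the blue lips. I carried it level to the green stand and laid it on the ledges at about 5 N. I then slid it back until it touched the rear shoulder at about 6.6 N, backed off 3 mm and lowered it into both notches. Contact came with the bar at about 186 mm. The largest force on the rack in the readings between moves was about 8 N, during the slide.

**Last checks:**
- **Rack:** the final side picture shows it upright, with the bar in both notches in front of the shoulders and the collars outside the arms.
- **Robot:** the gripper is open and about 130 mm above its release height, with wrist force near zero.
- **Bottles and jar:** I saw no movement. The oil bottle and jar match their starting positions in the top view taken during placing, and the jar and dropper bottle stand upright in the final side picture.

**What disagreed or failed:**
- The two cameras differed by about 7 mm on where the green arms lie sideways. I aimed for the middle, and the bar came down to ledge height without a collar touching an arm, which confirmed the fit.
- A last picture-difference check on the jar and bottles gave large values. I put this down to the arm, its shadow and the changed brightness, so that check proved nothing either way.

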